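# Seat a board in its test fixture and hold a field probe over its module

### The arm

A 7-joint arm with a two-finger parallel gripper is mounted at the origin on a cart in front of the work surface, level with it; the furniture and walls round the work are solid. World frame = base frame: x ahead of the robot, y to its left, z up, the work surface at z = 0. Lengths are in m, angles in rad, forces in N, time in s.
With the tool pointing down it reaches from about 0.4 to 0.85 m from the base axis. Payload 10.4 kg.
Tool frame: the origin (TCP) lies at the very end of the fingers, on their centre line; the grasp point (between the pads) lies 19 mm behind it; y points along the fingers, x is the direction in which the jaws open and shut, and the axes are right-handed (so a half turn about y gives the same grasp; the last joint's range is limited). The gripper opens to 87 mm and grips with 3 to 60 N. Pads are 19 mm wide; open, the fingers measure 117 mm over their backs; the gripper's body (75 mm by 190 mm) begins 51 mm behind the grasp point.
Start: joints at [1.3, 0.332, -0.065, 1.46, 0.022, 1.35, -0.088], TCP at [0.153, -0.606, 0.223] pointing down, gripper open.
Joint ranges: [-2.6, 2.6], [-0.5, 2.12], [-1.47, 1.34], [0.16, 2.42], [-1.27, 4.41], [0.06, 2.06], [-2.6, 2.6]. Speed limits (rad/s): [2.22, 2.22, 2.79, 2.79, 3.14, 3.14, 3.14].

### API

Orientations are given as a unit quaternion [x, y, z, w].
In Python, from bench import readout, vision, r gives the robot as it stands.
- The arm moves only by the tool arm_command, never from a script. Its argument "targets" is a list that holds one entry, the list of rows, each a list of 6 numbers: the shift along the tool's x, y, z in m, then the turn, a rotation vector about the tool's x, y, z in degrees. A call has 1 to 12 rows; each row shifts and turns the commanded pose from where the row before left it, along the tool's axes as they then stand; what a row does not reach is not made up. A row lasts 1/12 s, in which the tool goes at most 41.7 mm and 7.16 degrees, less where a joint would pass 70% of its speed; a pose out of reach is approached as far as the arm can. A call is refused whole if a number of a shift passes 0.0417 or a number of a turn 7.16, either way. A call with a gripper value outside its range is refused whole. "hand" is the opening, from 0 (shut) to 1 (fully open), set as the call begins (left out, the last holds). The fingers move at their own pace and stop on an object; "grip_force" is the grip in N (left out, the last holds). Time passes only in rows, so rows that do not move let the fingers close. It gives the time, the measured TCP pose, the force and the opening at its end, in the units of the state.
- readout.read_state(): the state, without advancing time (a new reading comes with each control period).
- vision.camera(name): name is "side" or "top" or "wrist"; returns a dict with "pixels" (480x640x3 uint8, blue, green, red), "fovy" (degrees; the focal length in pixels is half the picture's height over the tangent of half this angle, whatever the lens; pixels are square), "cx", "cy" (the principal point, pixels), "D" ([k1, k2, p1, p2, k3] as OpenCV has them; the pictures are not rectified), "R" (3x3) and "t" (3): a world point X has camera coordinates R X + t; the wrist camera has in their place "mount" (4x4, takes a point from camera to tool coordinates, whose origin is the TCP and whose axes are the tool frame's). Camera axes: x right, y down, z forward; pixel columns grow to the right and rows downward; lengths in m; the calibration is good to about 2 mm. A picture is of the moment at which its call begins: read the wrist's pose just before it. There is no depth.
- r.close_job(): hands the job in, once; it reports no verdict.
The state is a dict: "time": time; "joint_positions": joint angles; "joint_vel": joint speeds; "joint_torque": joint torques, N m; "ee_pos": TCP position; "eef_rot": TCP orientation; "ft_force": force on the tool from outside, world axes, zero at the start; "torque": the same for the moment, N m; "width": finger opening in m.
Only numpy, scipy, OpenCV 4.12 (cv2) and the standard library are available. Lean on these libraries where they do the work, as an engineer would, in place of code of your own. Each camera call takes 0.05 s, during which the arm holds its last target.

### The job

Pick up the small circuit board by its upright grip, slide it along the guide rails fully home against the stop of the test fixture, and let go of it. Then draw the probe out of its stand, carry it over the things on the bench without disturbing them, and bring its head just above the long black block on the board: centred on the block, lengthwise along it, upright, about 5 mm clear. Never touch the board with the probe, and finish while still holding it there, hovering still and touching nothing but the gripper.

Things in the scene. Friction and masses are not known exactly. Their poses are not given: they have to be found in the camera images.
- test_fixture: fixed grey metal test fixture, base 84 x 96 mm, two black C-shaped guide rails, 21 mm high; origin: centre of its underside, on the bench; x: direction in which the board slides in (mouth at -x, roughly towards the robot), z up. The board slides on the base's top face, 8 mm up. Slot 66.5 mm wide, 7.7 mm high under the rails' lips, which reach in to y = +-27 mm; open above between the lips
- fixture_mouth (a point): centre of the slot's mouth, at fixture x = -42, y = 0, z = +8 mm (on the slide face), axes as the fixture's; from here the rails run 76 mm to +x. Side guides, lips and base are flared for another 15 mm towards -x, where the side guides are about 73 mm apart
- fixture_home (a point): where point board_grip lies when the board is fully home with its leading edge at the stop: fixture x = -59, y = 0, z = +33 mm, axes as the fixture's (the stop's face is at fixture x = +36 mm)
- board: loose dark green circuit board, slab 110 x 64 x 5 mm (x, y, z), 0.10 to 0.19 kg, lying flat on the bench at the start; origin: centre of its underside; +x: leading end with a row of brass contacts (goes in first), upright grip at the rear end. All but the grip is at most 13 mm tall, and the outer 8 mm of both long edges, which run under the lips, are bare
- board_grip (a point): centre of the board's upright grey grip, a plate 30 mm long (board x), 12 mm thick (board y), 40 mm tall, standing 5 to 45 mm above the board's underside; this point is at board x = -40, y = 0, z = +25 mm; axes as the board's. Pinch it across its 12 mm, along board y
- board_block (a point): centre of the top face of the long black block on the board, 40 mm long (board x), 14 mm wide, 8 mm tall, top 13 mm above the board's underside; at board x = +10, y = 0 mm; axes as the board's. The flat square black part and two small cans at the leading end are not meant
- probe: loose cordless field probe, 138 mm tall, 0.06 to 0.11 kg, upright in its stand: white head with a copper band at the bottom, 40 x 12 x 12 mm (x, y, z), thin steel neck, black handle; origin: centre of the head's underside, x along the head's length, z up along the handle. Either way round about z is the same
- probe_grip (a point): centre of the probe's black handle, 24 x 14 mm (probe x, y), 90 mm tall (40 to 130 mm above the head's underside); this point is 85 mm above the head's underside. Pinch it across its 14 mm, along probe y
- probe_head (a point): centre of the underside of the probe's head (the probe's origin); axes as the probe's
- probe_stand: fixed grey stand with an open-topped well 44 x 16 mm, 20 mm deep, in which the probe's head stands; block 58 x 30 mm on a foot 74 x 46 mm, 24 mm high; origin: centre of its underside on the thin mat, 2 mm above the bench top, x along the well. The probe lifts straight up out of it
- cleaner_bottle: loose squeeze bottle, 52 mm across, 150 mm tall, standing between the work places, to be left alone; origin: centre of its underside
- solder_reel: loose reel of solder wire on its flange, 62 mm across, 55 mm tall, to be left alone; origin: centre of its underside
- battery_pack: loose small battery, 35 x 50 mm, 54 mm tall, to be left alone; origin: centre of its underside
There are look-alikes about, which are no part of the job. What is meant by the probe is not turquoise, and is the larger of those in its own colour. What is shaped like the board but red is not meant.

How it is judged:
On the way, in this order (a step that is already met when the one before it is completed fails the run):
1. the board is slid fully home in the fixture and let go (x of board_grip in the frame of test_fixture between -0.0625 and -0.055 m and y of board_grip in the frame of test_fixture between -0.004 and 0.004 m and z of board_grip in the frame of test_fixture between 0.029 and 0.038 m and angle between the x axis of board and the x axis of test_fixture, either way round below 0.06 rad and contact force between the fingers and board below 0.05 N), for 0.2 s.
2. the probe is drawn up out of its stand (height (world z) of probe_head above 0.05 m and contact force between probe and probe_stand below 0.02 N), for 0.1 s.
At the end, for the whole second after the job is handed in: Board home (grip within 3.5 mm along, 4 mm across the slot, 3 deg) and let go; probe held still, upright within 5.7 deg, head over the long block within 7 mm along, 5 mm across and 8 deg, its underside 1.5 to 12 mm above it, touching neither board, fixture nor stand; obstacles not displaced (all of step 1 and x of probe_head in the frame of board_block between -0.007 and 0.007 m and y of probe_head in the frame of board_block between -0.005 and 0.005 m and z of probe_head in the frame of board_block between 0.0015 and 0.012 m and angle between the x axis of probe and the x axis of board, either way round below 0.14 rad and angle between probe's own z axis and vertical below 0.1 rad and linear speed of probe below 0.02 m/s and contact force between the fingers and probe above 1 N and contact force between probe and board below 0.02 N and contact force between probe and test_fixture below 0.02 N and contact force between probe and probe_stand below 0.02 N); the arm keeps its last pose, push and grip.
It fails at once if the probe touches the board (contact force between probe and board above 0.3 N).
It fails at once if the bottle is disturbed (moved by more than 15 mm) (distance of cleaner_bottle from where it was at the start of the episode above 0.015 m).
It fails at once if the reel is disturbed (moved by more than 15 mm) (distance of solder_reel from where it was at the start of the episode above 0.015 m).
It fails at once if the battery is disturbed (moved by more than 15 mm) (distance of battery_pack from where it was at the start of the episode above 0.015 m).
It also fails if it takes over 58 s, if anything falls off the work surface, if the arm or the gripper's body presses on something with over 40 N, if the wrist force passes 120 N, or if a joint passes its speed limit or range.

## Working session

There is one attempt and no reset: what is moved stays moved. The work goes in short steps, Python scripts to look and compute and a tool call to move; the robot and the scene stay as the last step left them, time stands still between calls to the robot, and variables do not carry over. Pictures are saved under pics/ and viewed, and the job is handed in when it is done.

Besides the shell and the picture viewer there is one more tool, called after "Call:" as name([rows], argument=value, ...), one row to a line, values as JSON. arm_command: Moves the arm, as the interface text tells. Its arguments: {"type":"object","properties":{"targets":{"type":"array","items":{"type":"array","items":{"type":"array","items":{"type":"number"}}}},"hand":{"type":"number"},"grip_force":{"type":"number"}},"required":["targets"]}

```bash
ls; mkdir -p pics; python3 - <<'E'
from bench import readout, vision, r
import cv2,json
s=readout.read_state()
print(s)
for n in ["side","top","wrist"]:
    c=vision.camera(n)
    cv2.imwrite(f"pics/{n}0.png",c["pixels"])
    print(n,{k:(v.tolist() if hasattr(v,'tolist') else v) for k,v in c.items() if k!="pixels"})
E
```

```text
pics
{'time': 0.0, 'joint_positions': array([ 1.30040547,  0.33284302, -0.0646681 ,  1.46092585,  0.02162576,
        1.34989101, -0.08848131]), 'joint_vel': array([-0.00068844,  0.00240293, -0.00156744,  0.00055286,  0.00108362,
       -0.00048448,  0.00145487]), 'joint_torque': array([-1.25611703e-03, -6.23250747e+01,  2.38309923e-02, -3.89898705e+01,
       -6.14478788e-02,  3.97861702e-02,  1.50107771e-04]), 'ee_pos': array([ 0.15316484, -0.60555432,  0.22177926]), 'eef_rot': array([-0.55769037,  0.43477688, -0.4339707 ,  0.5582293 ]), 'ft_force': array([ 0.51009494,  0.1662387 , -0.45634846]), 'torque': array([-0.06440292, -0.00934614,  0.0161072 ]), 'width': 0.08706073365792802}
side {'fovy': 57.06800443889692, 'cx': 326.99557723992007, 'cy': 236.71526109046744, 'D': [-0.042481156893968926, 0.0, 0.0, 0.0, 0.0], 'R': [[0.9766001249383602, -0.21456746408646643, -0.014594496424412469], [-0.10485622566070064, -0.41580439216462317, -0.903389107415404], [0.18776945414675814, 0.8837802389803194, -0.4285733557715847]], 't': [-0.5142082089887531, 0.0910193346966421, 0.9337403242586256]}
top {'fovy': 44.9750495475755, 'cx': 321.4858824708753, 'cy': 241.41294934941945, 'D': [-0.19167979147899095, 0.0, 0.0, 0.0, 0.0], 'R': [[-0.010022770260674645, -0.9999482676981745, -0.0017337830663872768], [-0.9979102572502304, 0.010112996461422274, -0.06381885126943002], [0.06383308351536925, 0.0010905182212209567, -0.9979599932957877]], 't': [-0.07348278065213482, 0.5086714385137111, 1.2787721351845245]}
wrist {'fovy': 58.00984043320205, 'cx': 319.8172215715837, 'cy': 241.6040483059377, 'D': [-0.02274695143150478, 0.0, 0.0, 0.0, 0.0], 'mount': [[0.9999998680289304, -0.0005114786150770777, 4.828814413134766e-05, 0.0009288688610569196], [-0.00019151829582178548, -0.28391652842467363, 0.9588489809182786, -0.16208784641719126], [-0.0004767209465824683, -0.9588488636260173, -0.2839165889134188, 0.07849461347137511], [0.0, 0.0, 0.0, 1.0]]}
```

View pics/side0.png

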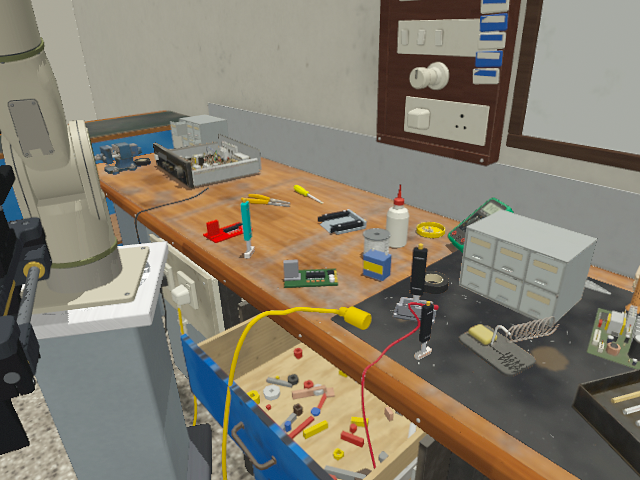

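View pics/top0.png

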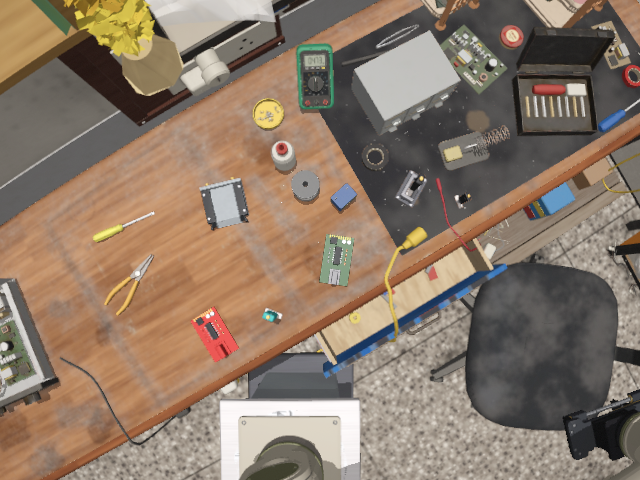

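View pics/wrist0.png

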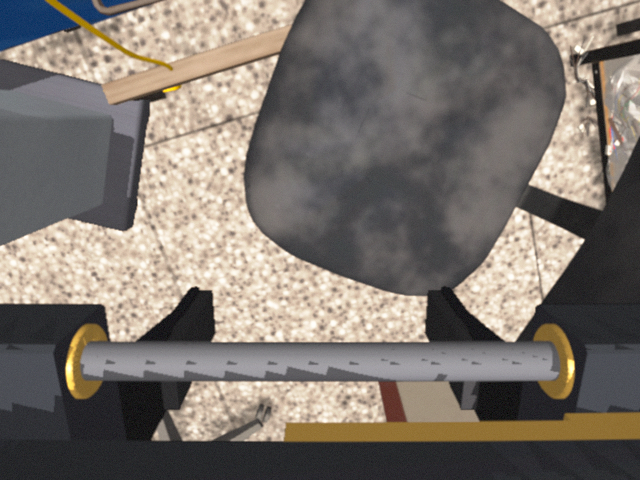

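```bash
cat > h.py <<'E'
from bench import readout, vision, r
import cv2, numpy as np
from scipy.spatial.transform import Rotation as Ro
def K(c):
    f=240/np.tan(np.radians(c["fovy"])/2)
    return np.array([[f,0,c["cx"]],[0,f,c["cy"]],[0,0,1.]])
def ext(c,s=None):
    "returns R,t world->cam"
    if "R" in c: return np.array(c["R"]),np.array(c["t"])
    T=np.eye(4);T[:3,:3]=Ro.from_quat(s["eef_rot"]).as_matrix();T[:3,3]=s["ee_pos"]
    M=np.linalg.inv(T@np.array(c["mount"]));return M[:3,:3],M[:3,3]
def snap(n,fn=None):
    s=readout.read_state(); c=vision.camera(n); c=dict(c)
    if fn: cv2.imwrite(f"pics/{fn}.png",c["pixels"])
    c["Rw"],c["tw"]=ext(c,s); 
    np.save(f"pics/{fn}.npy",{k:v for k,v in c.items()},allow_pickle=True)
    return c
def load(fn): return np.load(f"pics/{fn}.npy",allow_pickle=True).item()
def proj(c,X):
    p,_=cv2.projectPoints(np.array(X,float).reshape(-1,3),cv2.Rodrigues(c["Rw"])[0],c["tw"],K(c),np.array(c["D"],float));return p.reshape(-1,2)
def ray(c,uv):
    q=cv2.undistortPoints(np.array(uv,float).reshape(-1,1,2),K(c),np.array(c["D"],float)).reshape(-1,2)
    d=np.c_[q,np.ones(len(q))]@c["Rw"]; o=-c["Rw"].T@c["tw"]; return o,d
def onz(c,uv,z):
    o,d=ray(c,uv); z=np.broadcast_to(z,len(d)); return o+d*((z-o[2])/d[:,2])[:,None]
def crop(fn,x0,y0,x1,y1,out,k=6):
    im=cv2.imread(f"pics/{fn}.png")[y0:y1,x0:x1]
    cv2.imwrite(f"pics/{out}.png",cv2.resize(im,None,fx=k,fy=k,interpolation=cv2.INTER_CUBIC))
E
python3 - <<'E'
from h import *
snap("side","s1");snap("top","t1")
crop("t1",190,170,320,260,"t1a",6)
crop("t1",310,160,480,295,"t1b",4)
crop("t1",310,220,370,295,"t1c",8)
crop("s1",270,180,450,380,"s1a",3)
E
```

```text
(no output)
```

View pics/t1a.png

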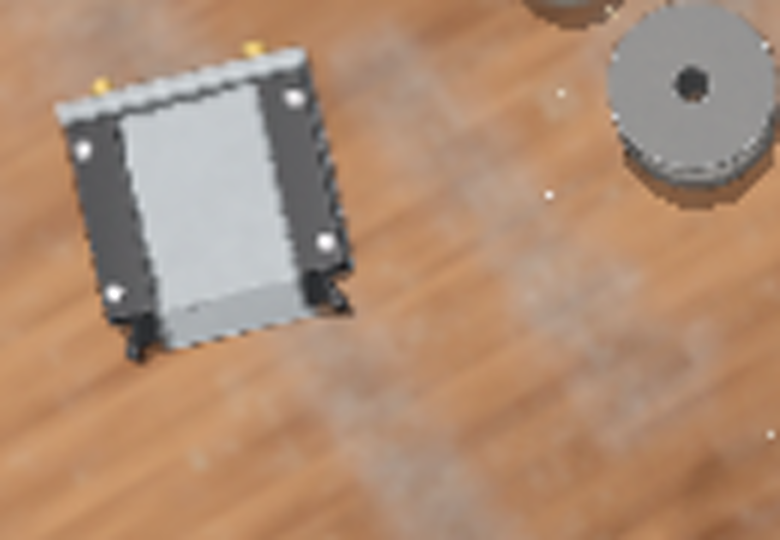

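View pics/t1b.png

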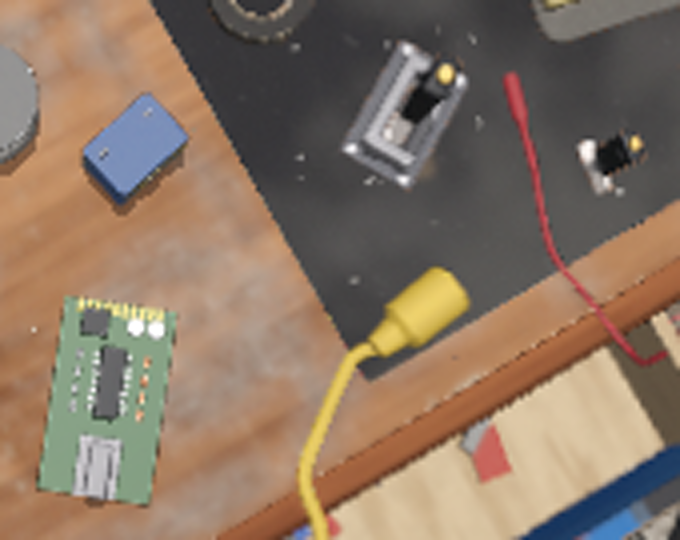

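View pics/t1c.png

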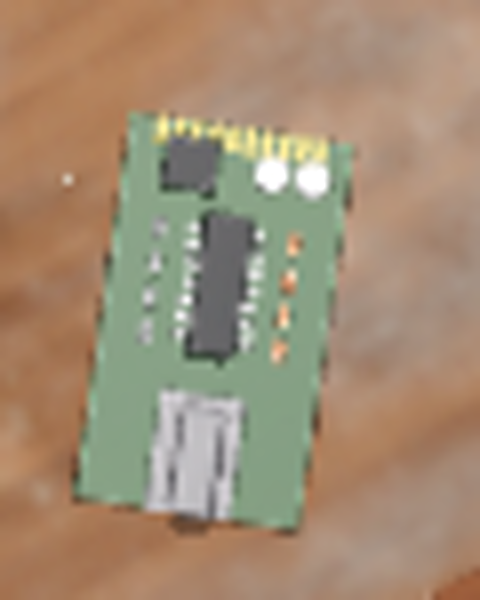

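View pics/s1a.png

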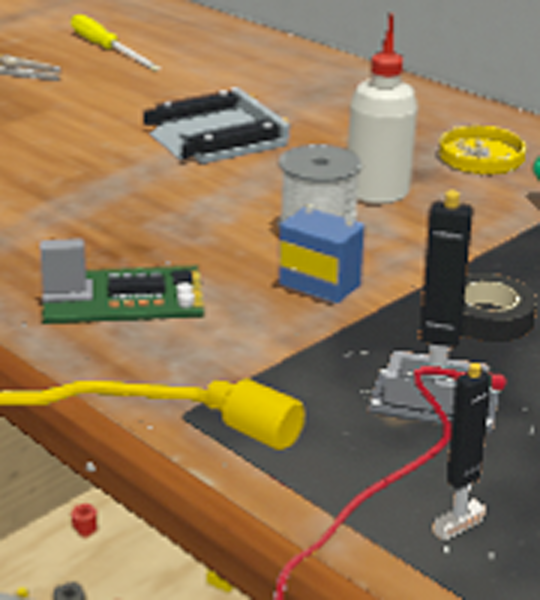

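```bash
python3 - <<'E'
from h import *
np.set_printoptions(precision=4,suppress=True)
t=load("t1")
def P(pts,k,ox,oy): return np.array(pts,float)/k+[ox,oy]
b=onz(t,P([(130,115),(350,150),(298,530),(78,498)],8,310,220),.005)
print("board",b, b.mean(0), np.linalg.norm(np.diff(b,axis=0),axis=1))
x=((b[0]+b[1])-(b[2]+b[3]))/2; print("yaw",np.degrees(np.arctan2(x[1],x[0])))
blk=onz(t,P([(222,285)],8,310,220),.013);print("blk",blk)
g=onz(t,P([(200,400),(198,515),],8,310,220),.045);print("griptop",g)
f=onz(t,P([(122,118),(157,310),(258,88),(297,275)],6,190,170),.021);print("lips",f,f.mean(0))
for i in(0,2):
  d=f[i]-f[i+1];print(np.degrees(np.arctan2(d[1],d[0])))
p=onz(t,P([(445,70)],4,310,160),.145);print("probetop",p)
st=onz(t,P([(405,42),(468,85),(408,188),(345,148)],4,310,160),.004);print("foot",st,st.mean(0))
for a,b_ in((0,3),(1,2),(0,1)):
  d=st[a]-st[b_];print(np.linalg.norm(d),np.degrees(np.arctan2(d[1],d[0])))
for n,pt,z in(("bottle",(282,147),.15),("reel",(305,185),.055),("batt",(344,196),.054),("turq",(272,316),.1),("small",(462,199),.05),("yplug",(418,235),.03)): print(n,onz(t,[pt],z))
s=readout.read_state();print(Ro.from_quat(s["eef_rot"]).as_matrix())
E
```

```text
board [[ 0.5244 -0.0895  0.005 ]
 [ 0.5139 -0.1514  0.005 ]
 [ 0.4072 -0.1354  0.005 ]
 [ 0.4168 -0.0738  0.005 ]] [ 0.4656 -0.1125  0.005 ] [0.0628 0.1079 0.0624]
yaw -8.410870983864283
blk [[ 0.4759 -0.1146  0.013 ]]
griptop [[ 0.4434 -0.1074  0.045 ]
 [ 0.4121 -0.1066  0.045 ]]
lips [[0.6272 0.1713 0.021 ]
 [0.5544 0.1575 0.021 ]
 [0.6378 0.1196 0.021 ]
 [0.5669 0.1046 0.021 ]] [0.5966 0.1382 0.021 ]
10.729881993871624
11.937038748048632
probetop [[ 0.6283 -0.2837  0.145 ]]
foot [[ 0.6693 -0.2857  0.004 ]
 [ 0.6442 -0.3215  0.004 ]
 [ 0.585  -0.2853  0.004 ]
 [ 0.6082 -0.2497  0.004 ]] [ 0.6267 -0.2855  0.004 ]
0.07088222727817096 -30.529829201370738
0.06934388667899077 -31.438443233316228
0.04365373864828388 54.96817333036229
bottle [[ 0.6928 -0.0003  0.15  ]]
reel [[ 0.6293 -0.0439  0.055 ]]
batt [[ 0.6043 -0.1288  0.054 ]]
turq [[0.348  0.0259 0.1   ]]
small [[ 0.5966 -0.3904  0.05  ]]
yplug [[ 0.5191 -0.2933  0.03  ]]
[[ 0.2453 -0.0002  0.9695]
 [-0.9694  0.0005  0.2453]
 [-0.0006 -1.     -0.    ]]
```

```bash
cat >> h.py <<'E'
from scipy.linalg import logm, expm
def toolR(yaw):
    "tool y down, tool z along yaw (deg)"
    z=np.array([np.cos(np.radians(yaw)),np.sin(np.radians(yaw)),0]);y=np.array([0,0,-1.]);x=np.cross(y,z)
    return np.c_[x,y,z]
def plan(pos,yaw,n,s=None,R=None):
    s=s or readout.read_state()
    T=np.eye(4);T[:3,:3]=Ro.from_quat(s["eef_rot"]).as_matrix();T[:3,3]=s["ee_pos"]
    G=np.eye(4);G[:3,:3]=toolR(yaw) if R is None else R;G[:3,3]=pos
    A=np.real(expm(logm(np.linalg.inv(T)@G)/n))
    w=np.degrees(Ro.from_matrix(A[:3,:3]).as_rotvec())
    print(n,"x",np.round(A[:3,3],5).tolist(),np.round(w,3).tolist())
E
python3 - <<'E'
from h import *
plan([.43,-.107,.22],-8.4,24)
E
```

```text
24 x [-0.0202, 0.0001, 0.01282] [0.0, 0.942, -0.001]
```

Call:
arm_command([
  [[-0.0202,0,0.0128,0,0.94,0],[-0.0202,0,0.0128,0,0.94,0],[-0.0202,0,0.0128,0,0.94,0],[-0.0202,0,0.0128,0,0.94,0],[-0.0202,0,0.0128,0,0.94,0],[-0.0202,0,0.0128,0,0.94,0],[-0.0202,0,0.0128,0,0.94,0],[-0.0202,0,0.0128,0,0.94,0],[-0.0202,0,0.0128,0,0.94,0],[-0.0202,0,0.0128,0,0.94,0],[-0.0202,0,0.0128,0,0.94,0],[-0.0202,0,0.0128,0,0.94,0]],
], hand=1)

```text
time: 1.25
ee_pos: [0.2671, -0.3417, 0.2226]
eef_rot: [0.512, -0.487, 0.487, -0.512]
ft_force: [0.5, 0.2, -0.4]
width: 0.0869
```

Call:
arm_command([
  [[-0.0202,0,0.0128,0,0.94,0],[-0.0202,0,0.0128,0,0.94,0],[-0.0202,0,0.0128,0,0.94,0],[-0.0202,0,0.0128,0,0.94,0],[-0.0202,0,0.0128,0,0.94,0],[-0.0202,0,0.0128,0,0.94,0],[-0.0202,0,0.0128,0,0.94,0],[-0.0202,0,0.0128,0,0.94,0],[-0.0202,0,0.0128,0,0.94,0],[-0.0202,0,0.0128,0,0.94,0],[-0.0202,0,0.0128,0,0.94,0],[-0.0202,0,0.0128,0,0.94,0]],
])

```text
time: 2.25
ee_pos: [0.4301, -0.106, 0.2227]
eef_rot: [0.462, -0.535, 0.536, -0.462]
ft_force: [0.9, -0.3, 1.1]
width: 0.0871
```

```bash
python3 - <<'E'
from h import *
snap("wrist","w1"); print(readout.read_state()["ee_pos"],readout.read_state()["time"])
E
```

```text
[ 0.43250061 -0.10203818  0.22290088] 2.3
```

View pics/w1.png

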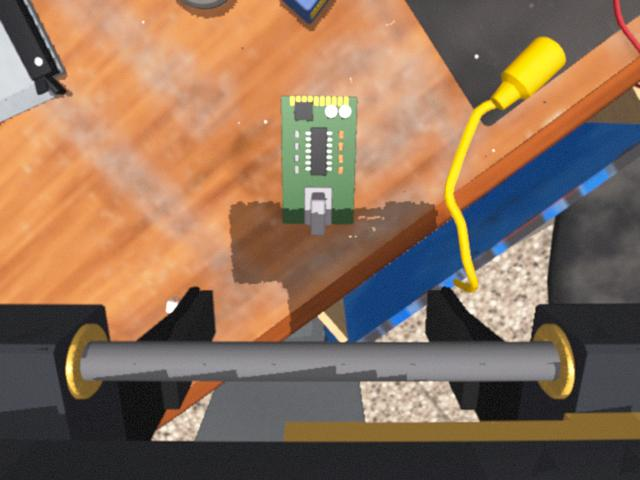

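```bash
python3 - <<'E'
from h import *
for i in range(3): snap("wrist","w1"); print(readout.read_state()["ee_pos"],readout.read_state()["time"])
crop("w1",260,80,380,250,"w1a",5)
E
```

```text
[ 0.43123992 -0.10381677  0.2227549 ] 2.35
[ 0.43012137 -0.10568986  0.22255693] 2.4
[ 0.42942724 -0.1069435   0.22240257] 2.45
```

View pics/w1a.png

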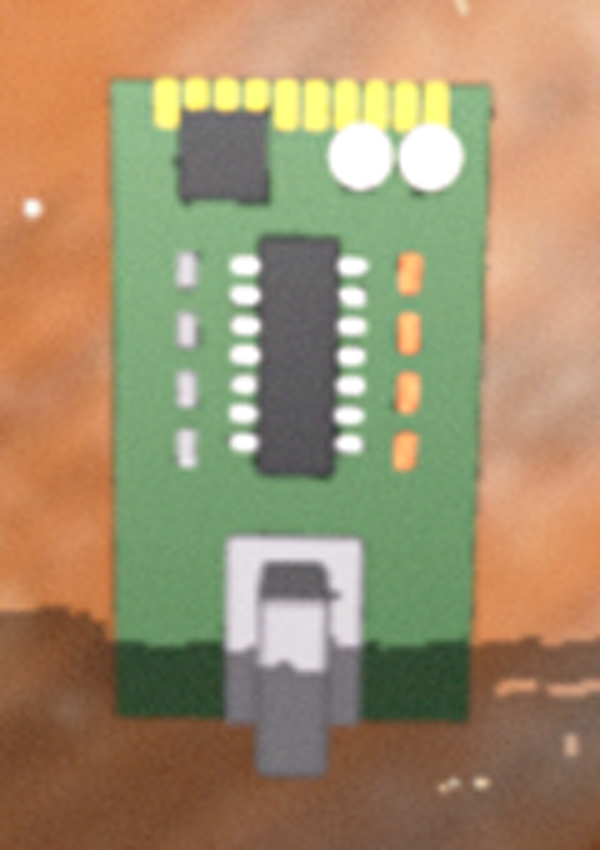

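```bash
cat >> h.py <<'E'
from scipy.optimize import least_squares
def fit(c,pts,uv,x0,z=0.):
    "fit planar pose x,y,yaw(deg) of object with model points pts(object frame) at height z; c,pts,uv may be lists"
    pts=np.array(pts,float);uv=np.array(uv,float)
    def W(q):
        R=Ro.from_euler('z',q[2],degrees=True).as_matrix();return pts@R.T+[q[0],q[1],z]
    f=lambda q:(proj(c,W(q))-uv).ravel()
    s=least_squares(f,x0,x_scale=[.01,.01,5]);print("fit",np.round(s.x,4),"rms px",np.sqrt(np.mean(s.fun**2)).round(2));print(s.fun.reshape(-1,2).round(1).tolist());return s.x
E
python3 - <<'E'
from h import *
s=readout.read_state();print(s["ee_pos"],np.degrees(np.arctan2(*Ro.from_quat(s["eef_rot"]).as_matrix()[[1,0],2])))
P=lambda p:np.array(p,float)/5+[260,80]
m=[[.055,.032,.005],[.055,-.032,.005],[-.055,-.032,.005],[-.055,.032,.005],[-.055,.006,.045],[-.055,-.006,.045]]
q=fit(load("w1"),m,P([(112,82),(490,88),(468,718),(118,715),(257,776),(328,776)]),[.465,-.112,-8.4])
T=load("t1")
q2=fit(T,m[:4],np.array([(130,115),(350,150),(298,530),(78,498)])/8+[310,220],[.465,-.112,-8.4])
for w in(q,q2):
  a=np.radians(w[2]);print("grip",w[:2]-.04*np.array([np.cos(a),np.sin(a)]))
E
```

```text
[ 0.42942724 -0.1069435   0.22240257] -8.28349194794759
fit [ 0.4679 -0.1114 -8.9409] rms px 0.65
[[-0.6, -1.0], [0.6, -1.2], [0.4, 0.7], [-0.4, 0.4], [-0.3, 0.6], [0.3, 0.8]]
fit [ 0.4656 -0.1125 -8.6238] rms px 0.37
[[-0.2, -0.1], [0.4, -0.6], [0.2, 0.3], [-0.5, 0.4]]
grip [ 0.42833874 -0.1051891 ]
grip [ 0.42602978 -0.1065273 ]
```

```bash
python3 - <<'E'
from h import *
s=readout.read_state();print(s["ee_pos"])
plan([.427,-.106,.017],-8.8,12)
E
```

```text
[ 0.42942724 -0.1069435   0.22240257]
12 x [-5e-05, 0.01712, -0.00021] [0.002, 0.043, 0.0]
```

Call:
arm_command([
  [[0,0.02,-0.0003,0,0.05,0],[0,0.025,-0.0003,0,0.05,0],[0,0.025,-0.0003,0,0.05,0],[0,0.025,-0.0003,0,0.05,0],[0,0.025,-0.0003,0,0.05,0],[0,0.025,-0.0003,0,0.05,0],[0,0.02,-0.0003,0,0.05,0],[0,0.015,-0.0003,0,0.05,0],[0,0.01,0,0,0.05,0],[0,0.01,0,0,0.05,0],[0,0,0,0,0,0],[0,0,0,0,0,0]],
])

```text
time: 3.45
ee_pos: [0.4271, -0.107, 0.0227]
eef_rot: [-0.46, 0.537, -0.537, 0.46]
ft_force: [0.4, -0.3, 1.0]
width: 0.087
```

```bash
python3 - <<'E'
from h import *
snap("wrist","w2");snap("side","s2"); s=readout.read_state();print(s["ee_pos"],s["ft_force"],s["time"])
crop("s2",230,220,390,340,"s2a",4)
E
```

```text
[ 0.42778993 -0.10704356  0.02337326] [ 0.27837203 -0.01048976  0.56752049] 3.55
```

View pics/w2.png

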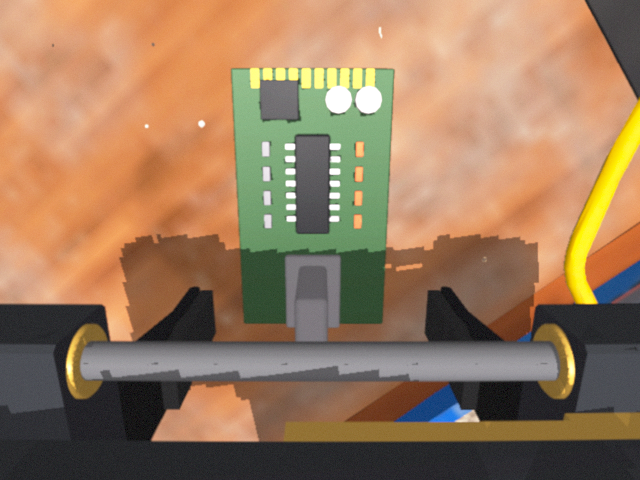

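View pics/s2a.png

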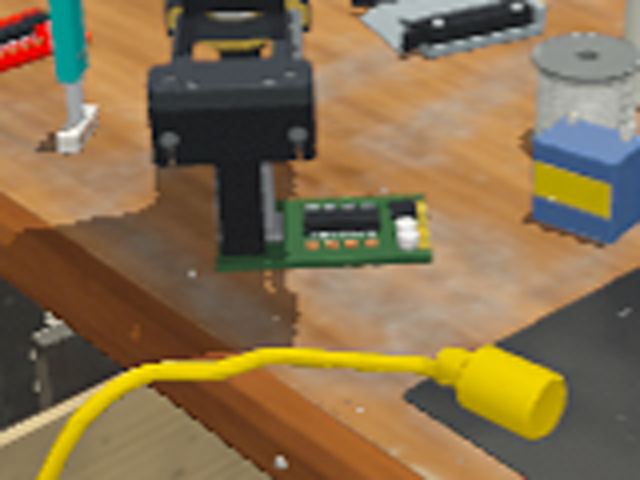

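Call:
arm_command([
  [[-0.001,0.004,0,0,0,0],[-0.001,0.0035,0,0,0,0],[0,0,0,0,0,0],[0,0,0,0,0,0]],
])

```text
time: 3.88
ee_pos: [0.4274, -0.1046, 0.0149]
eef_rot: [-0.46, 0.537, -0.537, 0.46]
ft_force: [-0.8, -1.1, -0.1]
width: 0.0868
```

Call:
arm_command([
  [[0,0,0,0,0,0],[0,0,0,0,0,0],[0,0,0,0,0,0],[0,0,0,0,0,0],[0,0,0,0,0,0],[0,0,0,0,0,0],[0,0,0,0,0,0],[0,0,0,0,0,0],[0,0,0,0,0,0],[0,0,0,0,0,0]],
], hand=0, grip_force=25)

```text
time: 4.72
ee_pos: [0.4275, -0.1047, 0.015]
eef_rot: [0.46, -0.537, 0.537, -0.46]
ft_force: [0.1, -0.9, -0.1]
width: 0.028
```

Call:
arm_command([
  [[0,0,0,0,0,0],[0,0,0,0,0,0],[0,0,0,0,0,0],[0,0,0,0,0,0],[0,0,0,0,0,0],[0,0,0,0,0,0]],
])

```text
time: 5.22
ee_pos: [0.4275, -0.1047, 0.015]
eef_rot: [0.46, -0.537, 0.537, -0.46]
ft_force: [0.4, 0.5, -0.2]
width: 0.0119
```

Call:
arm_command([
  [[0,-0.01,0,0,0,0],[0,-0.01,0,0,0,0],[0,-0.015,0,0,0,0],[0,-0.015,0,0,0,0],[0,0,0,0,0,0],[0,0,0,0,0,0]],
])

```text
time: 5.72
ee_pos: [0.4281, -0.1051, 0.0661]
eef_rot: [0.46, -0.536, 0.538, -0.46]
ft_force: [0.5, 0.6, -2.2]
width: 0.012
```

```bash
python3 - <<'E'
from h import *
s=readout.read_state();print(s["ee_pos"],s["ft_force"],s["width"])
snap("wrist","w3");snap("top","t3");snap("side","s3")
crop("t3",195,172,255,232,"t3a",10)
crop("s1",305,200,385,240,"s1f",10)
crop("s3",250,190,350,300,"s3a",6)
E
```

```text
[ 0.42814899 -0.10509778  0.06607823] [ 0.45770282  0.55802385 -2.19406454] 0.01202039445688202
```

View pics/t3a.png

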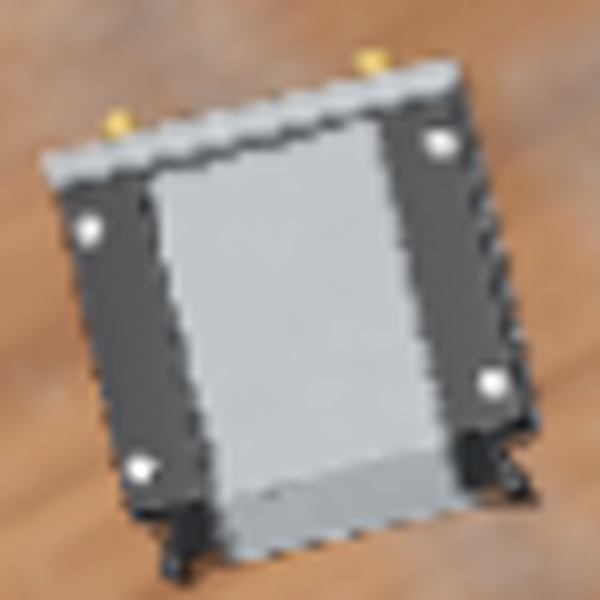

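View pics/s1f.png

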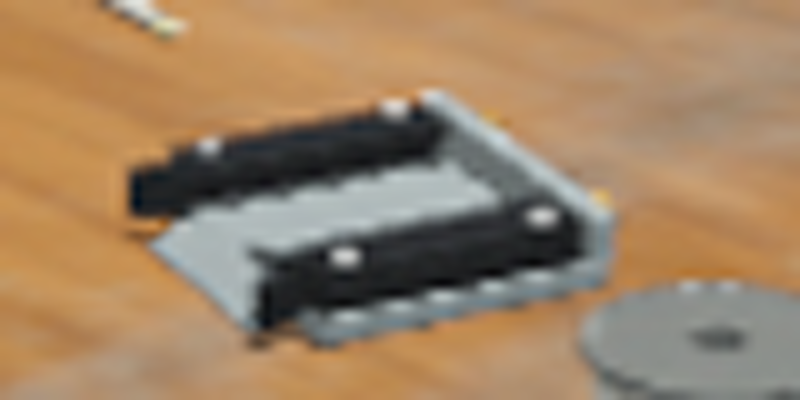

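View pics/w3.png

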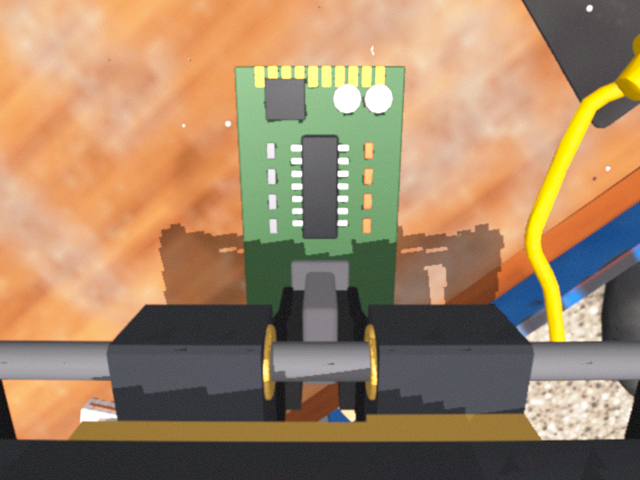

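```bash
python3 - <<'E'
from h import *
np.set_printoptions(precision=4,suppress=True)
t=load("t3")
print("cam",-t["Rw"].T@t["tw"])
P=lambda p:np.array(p,float)/10+[195,172]
L=onz(t,P([(160,215),(210,480)]),.021);R=onz(t,P([(384,150),(438,425)]),.021)
S=onz(t,P([(50,160),(455,65)]),.021); M=onz(t,P([(132,515),(530,432)]),.021); F=onz(t,P([(235,560),(478,500)]),.007)
sc=onz(t,P([(88,230),(141,468),(493,383),(440,143)]),.022)
an=lambda d:np.degrees(np.arctan2(d[1],d[0]))
print(an(L[0]-L[1]),an(R[0]-R[1]),an(S[0]-S[1])-90,an(M[0]-M[1])-90,an(F[0]-F[1])-90,an(sc[0]-sc[1]),an(sc[3]-sc[2]),an(sc[0]-sc[3])-90)
yaw=np.radians(11.9);u=np.array([np.cos(yaw),np.sin(yaw)]);v=np.array([-u[1],u[0]])
for n,a in(("L",L),("R",R),("S",S),("M",M),("F",F),("sc",sc)): print(n,a[:,:2]@u,a[:,:2]@v)
E
```

```text
cam [ 0.4252 -0.08    1.3085]
11.07496749169315 11.270713028747794 12.285636178028724 11.031664337921427 13.15522112199308 13.021303101109531 12.549580259783246 13.00650781264271
L [0.6402 0.5787] [0.0385 0.0394]
R [0.6433 0.5796] [-0.0143 -0.0136]
S [0.6581 0.6588] [ 0.0606 -0.034 ]
M [0.5749 0.5735] [ 0.0583 -0.0336]
F [0.5616 0.5628] [ 0.0397 -0.0174]
sc [0.6403 0.5847 0.586  0.6419] [ 0.0551  0.054  -0.0278 -0.0272]
```

```bash
python3 - <<'E'
from h import *
crop("w3",225,55,415,315,"w3a",3)
crop("t3",305,215,375,290,"t3b",8)
E
```

```text
(no output)
```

View pics/w3a.png

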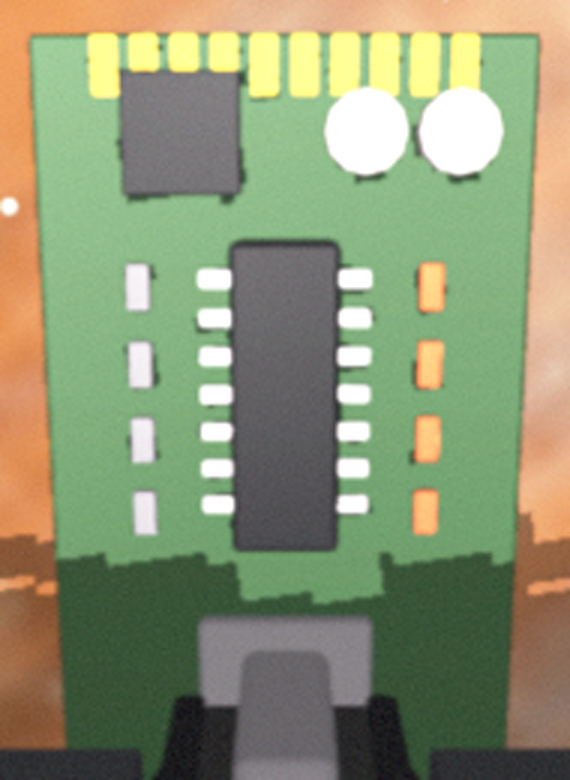

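View pics/t3b.png

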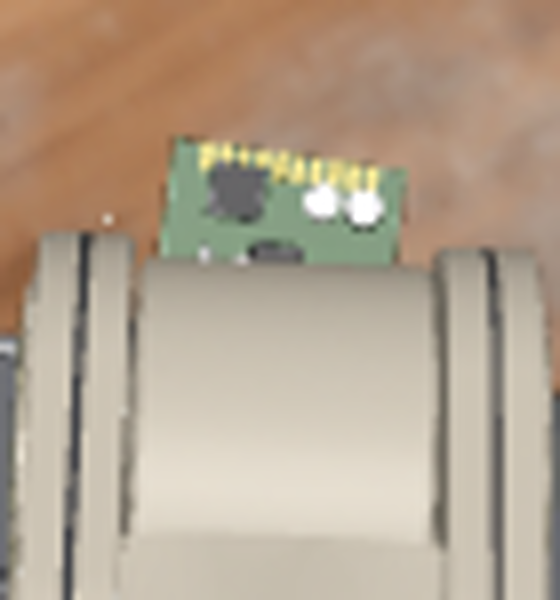

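View pics/s3a.png

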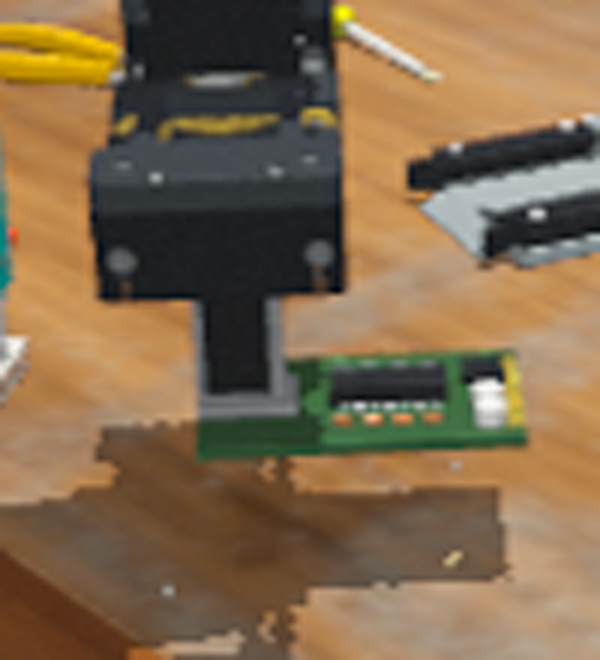

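```bash
python3 - <<'E'
from h import *
np.set_printoptions(precision=4,suppress=True)
w=load("w3");
P=lambda p:np.array(p,float)/3+[225,55]
m=np.array([[.055,.032,.005],[.055,-.032,.005],[.03,.007,.013],[.03,-.007,.013],[-.01,-.007,.013],[-.01,.007,.013]])
uv=P([(30,36),(538,38),(232,243),(339,243),(337,550),(234,550)])
ok,rv,tv=cv2.solvePnP(m,uv,K(w),np.array(w["D"]))
C=np.array(w["mount"]);R=C[:3,:3]@cv2.Rodrigues(rv)[0];t=C[:3,:3]@tv.ravel()+C[:3,3]
print("board axes in tool\n",R,"\norigin",t,"\ngrip",R@[-.04,0,.025]+t)
p,_=cv2.projectPoints(m,rv,tv,K(w),np.array(w["D"]));print((p.reshape(-1,2)-uv).round(1).tolist())
T=load("t3");f=onz(T,np.array([(175,138),(405,168)])/8+[305,215],.056);print("top front corners",f,f.mean(0))
# expected from FK: 
for dx in (.095,):
  a=np.radians(-8.8);print("FK front mid",np.array([.42815,-.1051])+dx*np.array([np.cos(a),np.sin(a)]))
E
```

```text
board axes in tool
 [[ 0.0025  0.9999  0.0169]
 [-0.2607  0.017  -0.9653]
 [-0.9654 -0.002   0.2607]] 
origin [ 0.0002 -0.3182  0.1134] 
grip [ 0.0005 -0.3319  0.1585]
[[0.3, -0.7], [-0.0, -0.8], [-0.0, 1.2], [-0.5, 1.2], [0.4, -0.5], [-0.3, -0.4]]
top front corners [[ 0.5251 -0.0905  0.056 ]
 [ 0.5164 -0.1528  0.056 ]] [ 0.5207 -0.1216  0.056 ]
FK front mid [ 0.522  -0.1196]
```

```bash
python3 - <<'E'
from h import *
plan([.431,.1052,.066],12,12)
E
```

```text
12 x [-0.01758, -0.00012, 0.00055] [0.004, -1.739, -0.001]
```

Call:
arm_command([
  [[-0.0176,0,0.0005,0,-1.74,0],[-0.0176,0,0.0005,0,-1.74,0],[-0.0176,0,0.0005,0,-1.74,0],[-0.0176,0,0.0005,0,-1.74,0],[-0.0176,0,0.0005,0,-1.74,0],[-0.0176,0,0.0006,0,-1.74,0],[-0.0176,0,0.0006,0,-1.74,0],[-0.0176,0,0.0006,0,-1.74,0],[-0.0176,0,0.0006,0,-1.74,0],[-0.0176,0,0.0006,0,-1.74,0],[-0.0176,0,0.0006,0,-1.74,0],[-0.0176,0,0.0006,0,-1.74,0]],
])

```text
time: 6.87
ee_pos: [0.4312, 0.1072, 0.0651]
eef_rot: [-0.55, 0.444, -0.444, 0.55]
ft_force: [0.0, 0.1, -2.1]
width: 0.012
```

Call:
arm_command([
  [[0,0.01,0,0,0,0],[0,0.01,0,0,0,0],[0,0.01,0,0,0,0],[0,0.008,0,0,0,0],[0,0,0,0,0,0],[0,0,0,0,0,0],[0,0,0,0,0,0],[0,0,0,0,0,0]],
])

```text
time: 7.53
ee_pos: [0.4319, 0.1053, 0.0274]
eef_rot: [-0.549, 0.445, -0.445, 0.55]
ft_force: [-0.3, 0.2, -1.9]
width: 0.0115
```

```bash
python3 - <<'E'
from h import *
np.set_printoptions(precision=4,suppress=True)
s=readout.read_state();R=Ro.from_quat(s["eef_rot"]).as_matrix();print(s["ee_pos"],s["ft_force"],s["width"],R)
print(np.degrees(np.arctan2(R[1,2],R[0,2])))
snap("wrist","w4");snap("top","t4");snap("side","s4")
crop("t4",190,165,270,245,"t4a",8)
crop("s4",270,180,390,270,"s4a",6)
E
```

```text
[0.4319 0.1053 0.0274] [-0.2613  0.2313 -1.8942] 0.011513547642499535 [[ 0.2078  0.0007  0.9782]
 [-0.9782 -0.0001  0.2078]
 [ 0.0002 -1.      0.0007]]
11.99329204757949
```

View pics/t4a.png

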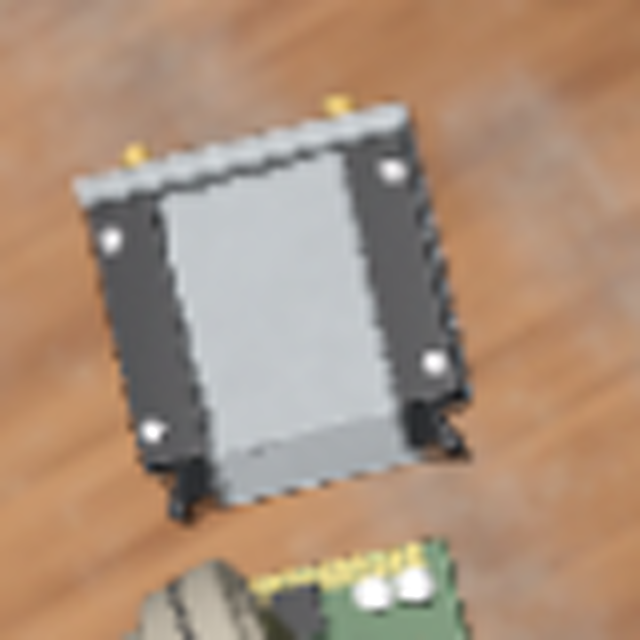

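View pics/s4a.png

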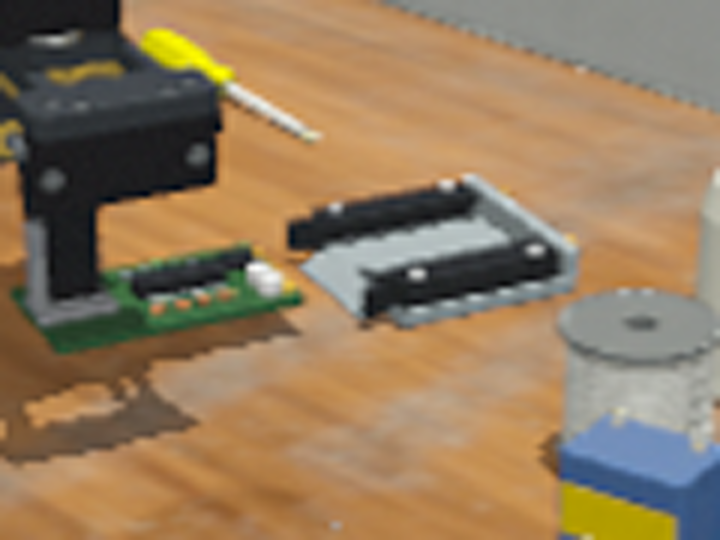

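View pics/w4.png

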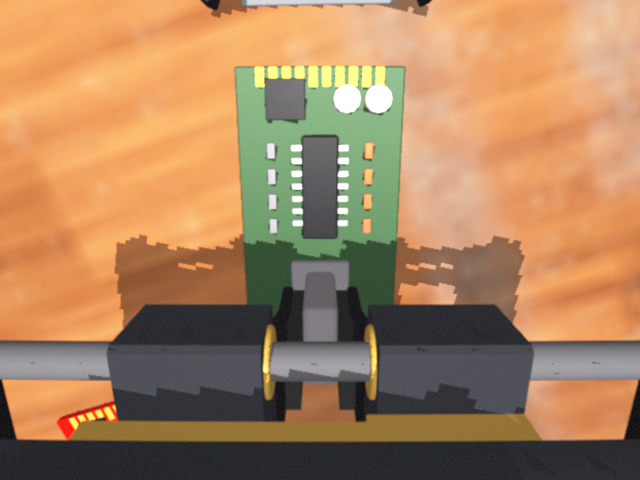

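```bash
python3 - <<'E'
from h import *
crop("w4",200,0,440,90,"w4a",3)
E
```

View pics/w4a.png

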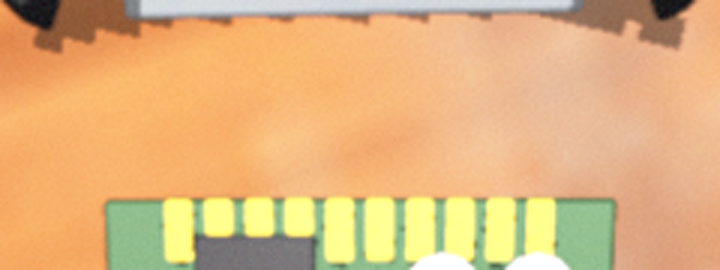

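Call:
arm_command([
  [[0.0008,0.0015,0.005,0,-0.5,0],[0.0007,0.0015,0.005,0,-0.5,0],[0,0,0.005,0,0,0],[0,0,0.005,0,0,0],[0,0,0.005,0,0,0],[0,0,0.002,0,0,0],[0,0,0,0,0,0],[0,0,0,0,0,0],[0,0,0,0,0,0]],
])

```text
time: 8.43
ee_pos: [0.458, 0.1099, 0.024]
eef_rot: [0.554, -0.44, 0.44, -0.553]
ft_force: [-0.3, -0.6, -1.2]
width: 0.0114
```

```bash
python3 - <<'E'
from h import *
np.set_printoptions(precision=4,suppress=True)
s=readout.read_state();R=Ro.from_quat(s["eef_rot"]).as_matrix();print(s["ee_pos"],s["ft_force"],s["width"])
print(np.degrees(np.arctan2(R[1,2],R[0,2])))
snap("wrist","w5");snap("side","s5")
crop("w5",180,0,460,120,"w5a",2.8)
crop("s5",270,180,390,270,"s5a",6)
E
```

```text
[0.458  0.1099 0.024 ] [-0.2719 -0.5556 -1.1897] 0.011427390211860624
13.0231013115985
```

View pics/w5a.png

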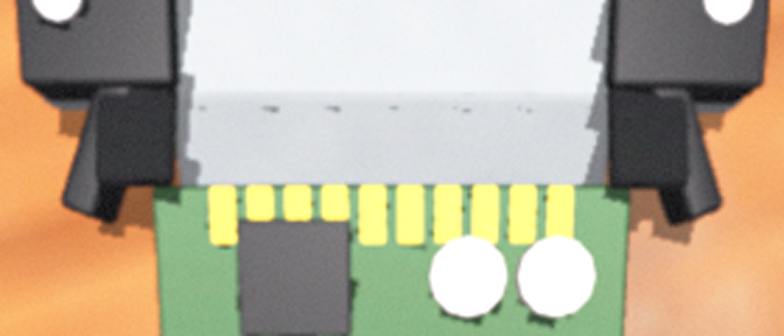

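View pics/s5a.png

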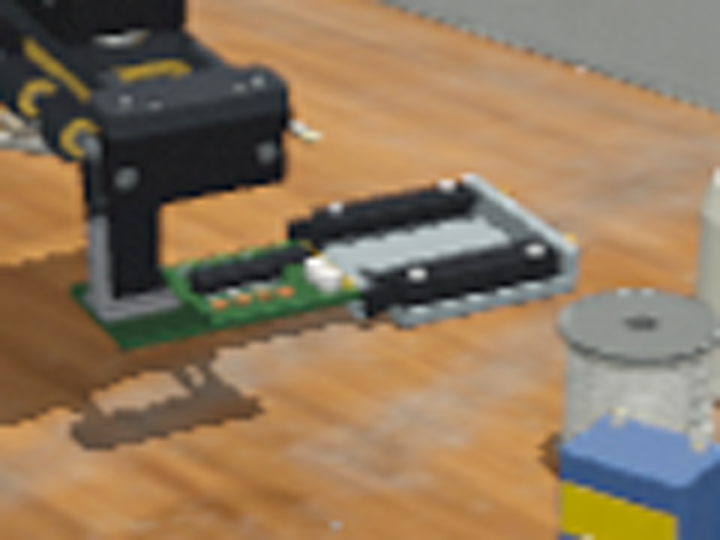

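Call:
arm_command([
  [[0,0,0.005,0,0,0],[0,0,0.005,0,0,0],[0,0,0.005,0,0,0],[0,0,0.005,0,0,0],[0,0,0.005,0,0,0],[0,0,0.005,0,0,0],[0,0,0,0,0,0],[0,0,0,0,0,0]],
])

```text
time: 9.2
ee_pos: [0.4875, 0.1169, 0.0239]
eef_rot: [-0.553, 0.44, -0.44, 0.553]
ft_force: [-0.0, 0.4, -2.1]
width: 0.0117
```

```bash
python3 - <<'E'
from h import *
np.set_printoptions(precision=4,suppress=True)
s=readout.read_state();R=Ro.from_quat(s["eef_rot"]).as_matrix();print(s["ee_pos"],s["ft_force"],s["torque"],s["width"])
print(np.degrees(np.arctan2(R[1,2],R[0,2])))
snap("wrist","w6");snap("side","s6")
crop("w6",180,0,460,300,"w6a",2)
crop("s6",270,180,390,270,"s6a",6)
E
```

```text
[0.4875 0.1169 0.0239] [-0.0481  0.4404 -2.0544] [ 0.0544  0.0619 -0.0471] 0.011693824079575511
13.023852575689155
```

View pics/w6a.png

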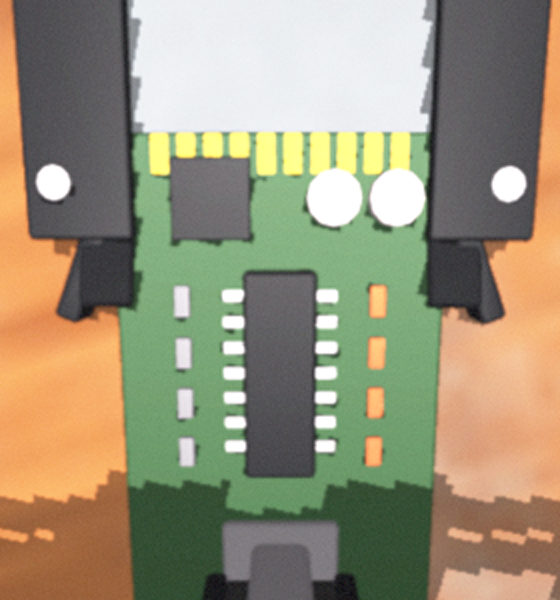

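View pics/s6a.png

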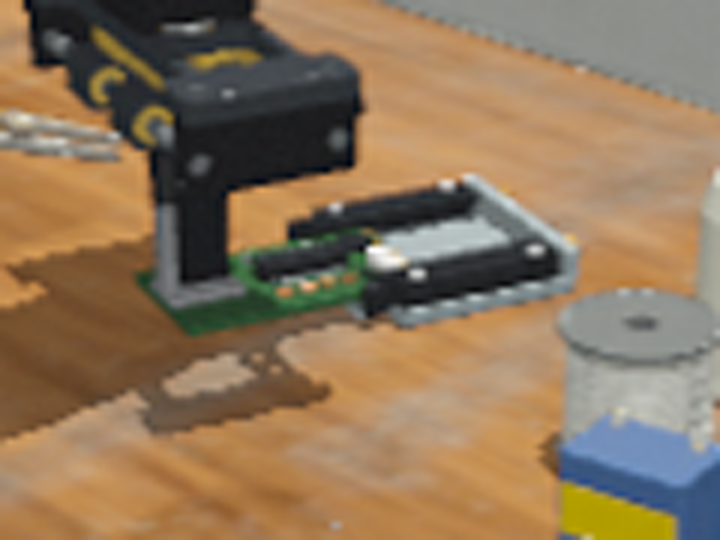

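Call:
arm_command([
  [[0,0,0.005,0,0,0],[0,0,0.005,0,0,0],[0,0,0.005,0,0,0],[0,0,0.005,0,0,0],[0,0,0.005,0,0,0],[0,0,0.005,0,0,0],[0,0,0.005,0,0,0],[0,0,0.005,0,0,0],[0,0,0.005,0,0,0],[0,0,0.004,0,0,0],[0,0,0,0,0,0],[0,0,0,0,0,0]],
])

```text
time: 10.3
ee_pos: [0.5352, 0.1278, 0.0239]
eef_rot: [0.554, -0.44, 0.44, -0.553]
ft_force: [0.3, -0.2, -0.9]
width: 0.0118
```

```bash
python3 - <<'E'
from h import *
np.set_printoptions(precision=4,suppress=True)
s=readout.read_state();R=Ro.from_quat(s["eef_rot"]).as_matrix();print(s["ee_pos"],s["ft_force"],s["torque"],s["width"])
print(np.degrees(np.arctan2(R[1,2],R[0,2])))
snap("wrist","w7")
crop("w7",180,0,460,300,"w7a",2)
E
```

```text
[0.5352 0.1278 0.0239] [ 0.3079 -0.1771 -0.9222] [-0.0375  0.058   0.0158] 0.011807393655761896
13.022483500145988
```

View pics/w7a.png

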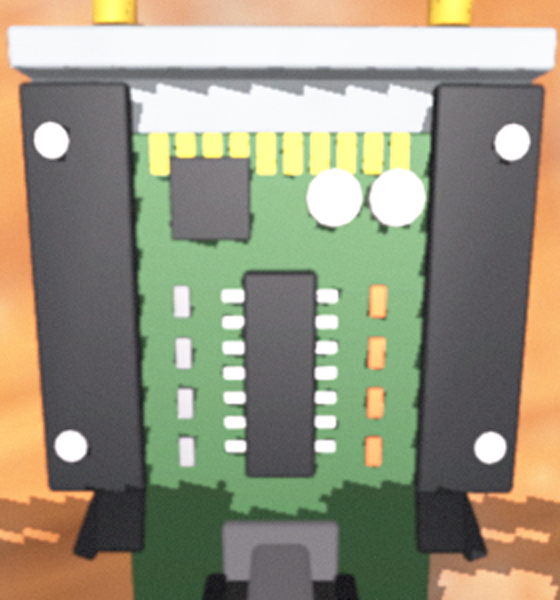

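Call:
arm_command([
  [[0,0,0.003,0,0,0],[0,0,0.003,0,0,0],[0,0,0.001,0,0,0],[0,0,0.001,0,0,0],[0,0,0,0,0,0],[0,0,0,0,0,0]],
])

```text
time: 10.85
ee_pos: [0.543, 0.1296, 0.024]
eef_rot: [0.553, -0.44, 0.44, -0.553]
ft_force: [0.1, -0.1, -1.7]
width: 0.0116
```

```bash
python3 - <<'E'
from h import *
np.set_printoptions(precision=4,suppress=True)
s=readout.read_state();R=Ro.from_quat(s["eef_rot"]).as_matrix();print(s["ee_pos"],s["ft_force"],s["torque"],s["width"])
snap("wrist","w8")
crop("w8",180,0,460,150,"w8a",2.8)
E
```

```text
[0.543  0.1296 0.024 ] [ 0.0917 -0.1089 -1.706 ] [-0.0065  0.0657  0.061 ] 0.011605516833698443
```

View pics/w8a.png

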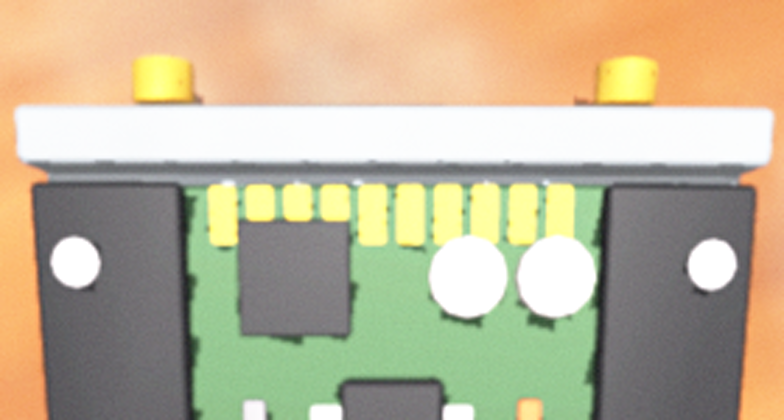

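Call:
arm_command([
  [[0,0,0.0005,0,0,0],[0,0,0.0005,0,0,0],[0,0,0.0005,0,0,0],[0,0,0,0,0,0]],
])

```text
time: 11.23
ee_pos: [0.5444, 0.1299, 0.024]
eef_rot: [0.553, -0.44, 0.44, -0.553]
ft_force: [0.5, -0.2, -1.9]
width: 0.0115
```

Call:
arm_command([
  [[0,0,0.0005,0,0,0],[0,0,0.0005,0,0,0],[0,0,0.0005,0,0,0],[0,0,0,0,0,0]],
])

```text
time: 11.57
ee_pos: [0.5446, 0.1301, 0.0236]
eef_rot: [0.554, -0.441, 0.439, -0.553]
ft_force: [-6.5, 0.1, 0.3]
width: 0.0118
```

Call:
arm_command([
  [[0,0.0003,0,0,0,0],[0,0.0003,0,0,0,0],[0,0,0,0,0,0]],
])

```text
time: 11.82
ee_pos: [0.5445, 0.1301, 0.0233]
eef_rot: [0.554, -0.441, 0.44, -0.553]
ft_force: [-7.5, -1.9, 6.0]
width: 0.012
```

Call:
arm_command([
  [[0,0,0,0,0,0],[0,0,0,0,0,0],[0,0,0,0,0,0],[0,0,0,0,0,0]],
], hand=0.27)

```text
time: 12.15
ee_pos: [0.5463, 0.1302, 0.0236]
eef_rot: [-0.553, 0.44, -0.44, 0.554]
ft_force: [-0.3, 0.8, -0.1]
width: 0.0222
```

```bash
python3 - <<'E'
from h import *
np.set_printoptions(precision=4,suppress=True)
s=readout.read_state();R=Ro.from_quat(s["eef_rot"]).as_matrix();print(s["ee_pos"],s["ft_force"],s["torque"],s["width"])
snap("wrist","w9")
crop("w9",180,0,460,320,"w9a",1.8)
E
```

```text
[0.5463 0.1302 0.0236] [-0.3458  0.7706 -0.0804] [ 0.0134  0.0198 -0.0096] 0.02222502943178735
```

View pics/w9a.png

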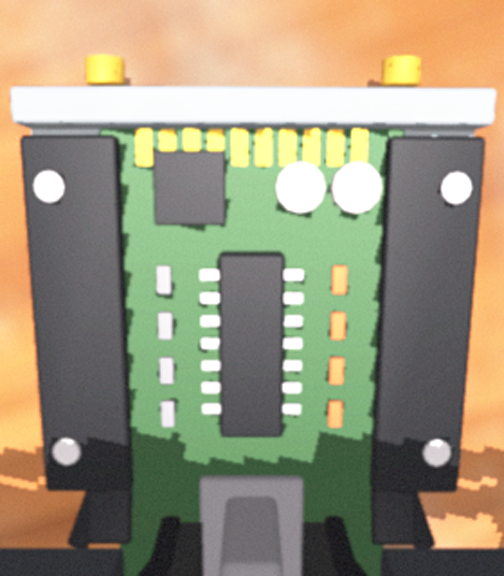

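Call:
arm_command([
  [[0,-0.008,0,0,0,0],[0,-0.012,0,0,0,0],[0,-0.02,0,0,0,0],[0,-0.025,0,0,0,0],[0,-0.03,0,0,0,0],[0,-0.03,0,0,0,0],[0,-0.02,0,0,0,0],[0,-0.01,0,0,0,0],[0,0,0,0,0,0],[0,0,0,0,0,0],[0,0,0,0,0,0]],
])

```text
time: 13.12
ee_pos: [0.5452, 0.1298, 0.1771]
eef_rot: [0.554, -0.441, 0.44, -0.553]
ft_force: [0.4, -0.7, 0.2]
width: 0.0236
```

```bash
python3 - <<'E'
from h import *
np.set_printoptions(precision=4,suppress=True)
for i in range(2):
  s=readout.read_state();print(s["ee_pos"],s["ft_force"],s["width"],s["time"])
  snap("wrist","w10")
crop("w10",220,60,420,270,"w10a",3.8)
E
```

```text
[0.5452 0.1298 0.1771] [ 0.3872 -0.6638  0.1561] 0.0236446831298081 13.1167
[0.5451 0.1299 0.1769] [-1.054  -0.3764  0.5878] 0.02296333044052699 13.1667
```

View pics/w10a.png

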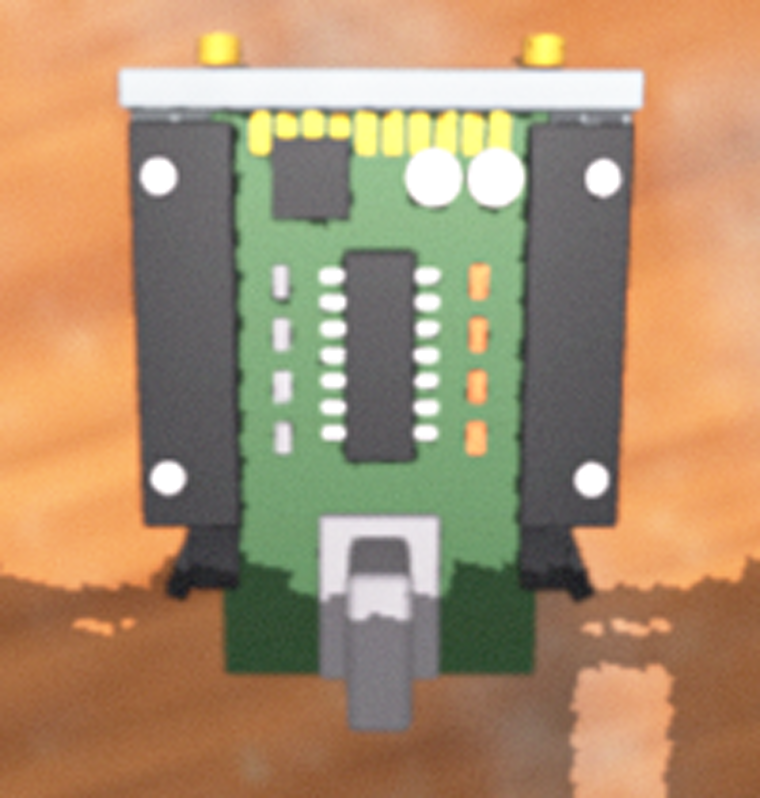

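```bash
python3 - <<'E'
from h import *
w=load("w10")
P=lambda p:np.array(p,float)/3.8+[220,60]
B=[[.03,.007,.013],[.03,-.007,.013],[-.01,-.007,.013],[-.01,.007,.013],[-.055,.032,.005],[-.055,-.032,.005],[-.055,.006,.045],[-.055,-.006,.045]]
q=fit(w,B,P([(343,251),(416,251),(416,461),(343,461),(225,672),(534,672),(348,731),(411,731)]),[.58,.138,13],z=.008)
F=[[-.042,.027,.021],[-.042,-.027,.021],[.034,.027,.021],[.034,-.027,.021],[.042,.048,.021],[.042,-.048,.021]]
p=fit(w,F,P([(238,525),(522,525),(234,125),(528,125),(120,70),(642,70)]),[.602,.1416,13])
a=np.radians(p[2]);d=q[:2]-p[:2]-0
g=q[:2]-.04*np.array([np.cos(np.radians(q[2])),np.sin(np.radians(q[2]))])-p[:2]
print("grip in fixture",g@[np.cos(a),np.sin(a)],g@[-np.sin(a),np.cos(a)])
b=q[:2]+.01*np.array([np.cos(np.radians(q[2])),np.sin(np.radians(q[2]))]);print("block",b)
E
```

```text
fit [ 0.5846  0.138  12.9893] rms px 0.42
[[-0.2, -0.8], [0.2, -0.8], [-0.1, 0.0], [0.1, 0.0], [-0.2, 0.3], [0.2, 0.3], [-0.3, 0.6], [0.4, 0.6]]
fit [ 0.603   0.142  12.9291] rms px 0.95
[[1.2, 0.7], [-1.0, 0.8], [-0.1, -1.6], [0.1, -1.5], [-0.8, 0.8], [0.7, 0.9]]
grip in fixture -0.05886587147573443 0.00014537762331961774
block [0.59432692 0.14024232]
```

```bash
python3 - <<'E'
from h import *
np.set_printoptions(precision=4,suppress=True)
plan([.585,-.258,.24],-31,18)
t=load("t1");print(onz(t,[(375,130),(455,97),(353,85)],.0));print(onz(t,[(375,130)],.15))
print(onz(t,[(365,85),(388,120),(457,70)],.15))
E
```

```text
18 x [0.02158, -0.00351, 0.00523] [0.007, 2.446, 0.002]
[[ 0.7656 -0.2048  0.    ]
 [ 0.8462 -0.3961  0.    ]
 [ 0.8744 -0.1559  0.    ]]
[[ 0.7266 -0.1905  0.15  ]]
[[ 0.8228 -0.1721  0.15  ]
 [ 0.7476 -0.2178  0.15  ]
 [ 0.8575 -0.3672  0.15  ]]
```

Call:
arm_command([
  [[0.0216,-0.0035,0.0052,0,2.45,0],[0.0216,-0.0035,0.0052,0,2.45,0],[0.0216,-0.0035,0.0052,0,2.45,0],[0.0216,-0.0035,0.0052,0,2.45,0],[0.0216,-0.0035,0.0052,0,2.45,0],[0.0216,-0.0035,0.0052,0,2.45,0],[0.0216,-0.0035,0.0052,0,2.45,0],[0.0216,-0.0035,0.0052,0,2.45,0],[0.0216,-0.0035,0.0052,0,2.45,0]],
], hand=1)

```text
time: 13.97
ee_pos: [0.6034, -0.0625, 0.2103]
eef_rot: [0.458, -0.539, 0.539, -0.458]
ft_force: [-0.6, 0.3, 0.3]
width: 0.0753
```

Call:
arm_command([
  [[0.0216,-0.0035,0.0052,0,2.45,0],[0.0216,-0.0035,0.0052,0,2.45,0],[0.0216,-0.0035,0.0052,0,2.45,0],[0.0216,-0.0035,0.0052,0,2.45,0],[0.0216,-0.0035,0.0052,0,2.45,0],[0.0216,-0.0035,0.0052,0,2.45,0],[0.0216,-0.0035,0.0052,0,2.45,0],[0.0216,-0.0035,0.0052,0,2.45,0],[0.0216,-0.0035,0.0052,0,2.45,0],[0,0,0,0,0,0],[0,0,0,0,0,0],[0,0,0,0,0,0]],
])

```text
time: 14.97
ee_pos: [0.5848, -0.2579, 0.2415]
eef_rot: [-0.348, 0.616, -0.616, 0.348]
ft_force: [0.4, -0.2, -0.4]
width: 0.0872
```

```bash
python3 - <<'E'
from h import *
np.set_printoptions(precision=4,suppress=True)
for i in range(2):
  s=readout.read_state();print(s["ee_pos"],s["width"],s["time"])
  snap("wrist","w11")
R=Ro.from_quat(s["eef_rot"]).as_matrix();print(np.degrees(np.arctan2(R[1,2],R[0,2])))
E
```

```text
[ 0.5848 -0.2579  0.2415] 0.0872104708074517 14.9667
[ 0.585  -0.2572  0.2415] 0.08706451954988528 15.0167
-31.02773162954353
```

View pics/w11.png

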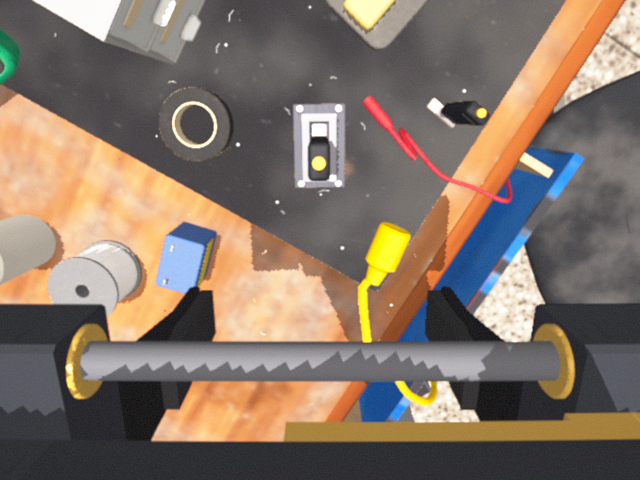

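```bash
python3 - <<'E'
from h import *
crop("w11",280,90,360,200,"w11a",7)
E
```

```text
(no output)
```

View pics/w11a.png

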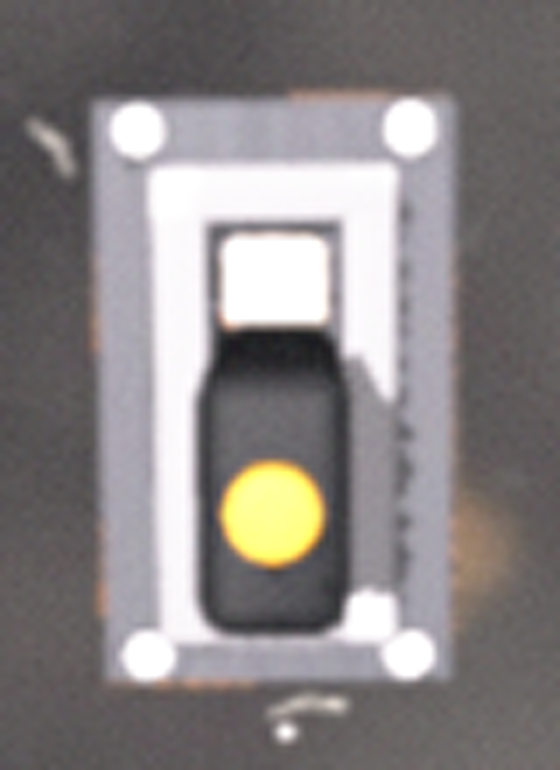

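```bash
python3 - <<'E'
from h import *
np.set_printoptions(precision=4,suppress=True)
w=load("w11");P=lambda p:np.array(p,float)/7+[280,90]
q=fit(w,[[.037,.023,.006],[.037,-.023,.006],[-.037,-.023,.006],[-.037,.023,.006],[.029,.015,.026],[.029,-.015,.026],[0,0,.143],[-.012,.007,.136],[-.012,-.007,.136]],P([(93,100),(455,100),(452,680),(105,682),(149,165),(398,165),(272,513),(200,632),(345,632)]),[.628,-.285,-31])
s=readout.read_state();print(s["ee_pos"])
plan([q[0],q[1],.24],q[2],6)
E
```

```text
fit [  0.6285  -0.2831 -30.7788] rms px 0.64
[[-0.5, -0.7], [0.3, -0.9], [-0.2, 0.0], [-0.4, -0.0], [-0.1, -0.6], [0.1, -0.7], [0.1, -0.1], [-0.8, 1.2], [1.1, 1.1]]
[ 0.5851 -0.2569  0.2415]
6 x [3e-05, 0.00024, 0.00846] [0.002, -0.036, -0.005]
```

Call:
arm_command([
  [[-0.0002,0,0.0125,0,0,0],[-0.0002,0,0.0125,0,0,0],[-0.0002,0,0.0125,0,0,0],[-0.0002,0,0.013,0,0,0],[0,0.02,0,0,0,0],[0,0.03,0,0,0,0],[0,0.03,0,0,0,0],[0,0.03,0,0,0,0],[0,0.03,0,0,0,0],[0,0.02,0,0,0,0],[0,0.0075,0,0,0,0],[0,0,0,0,0,0]],
])

```text
time: 16.07
ee_pos: [0.6276, -0.2821, 0.0719]
eef_rot: [-0.349, 0.617, -0.614, 0.348]
ft_force: [-0.9, 0.4, 1.1]
width: 0.087
```

Call:
arm_command([
  [[0,0,0,0,0,0],[0,0,0,0,0,0]],
])

```text
time: 16.23
ee_pos: [0.6297, -0.2833, 0.0761]
eef_rot: [0.347, -0.615, 0.616, -0.349]
ft_force: [0.3, 0.1, 0.8]
width: 0.087
```

```bash
python3 - <<'E'
from h import *
s=readout.read_state();print(s["ee_pos"],s["width"],s["time"],s["ft_force"])
snap("wrist","w12");snap("side","s12");crop("s12",360,200,480,350,"s12a",4)
E
```

```text
[ 0.62972819 -0.28334528  0.07606772] 0.08697520418499885 16.2333 [0.34208973 0.1427954  0.80380587]
```

View pics/w12.png

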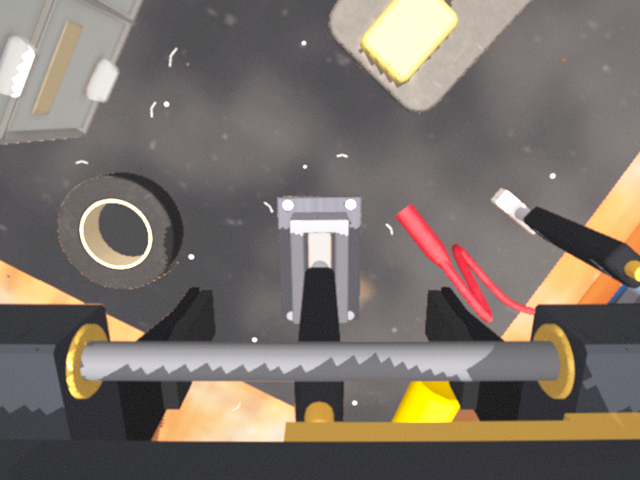

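View pics/s12a.png

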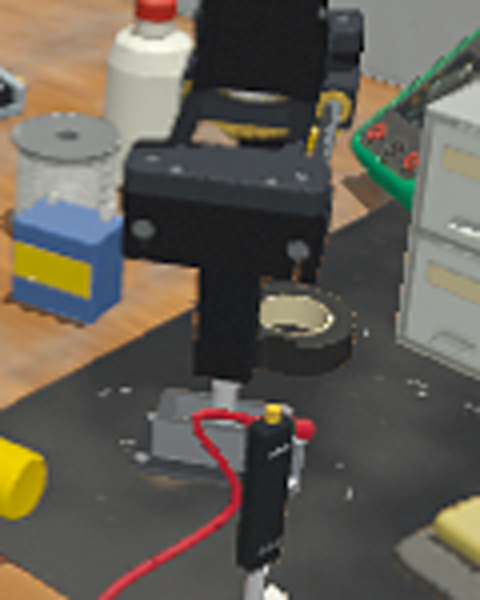

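Call:
arm_command([
  [[0,0,0,0,0,0],[0,0,0,0,0,0],[0,0,0,0,0,0],[0,0,0,0,0,0],[0,0,0,0,0,0],[0,0,0,0,0,0],[0,0,0,0,0,0],[0,0,0,0,0,0],[0,0,0,0,0,0],[0,0,0,0,0,0],[0,0,0,0,0,0],[0,0,0,0,0,0]],
], hand=0, grip_force=25)

```text
time: 17.33
ee_pos: [0.6285, -0.2834, 0.074]
eef_rot: [0.348, -0.616, 0.616, -0.348]
ft_force: [-0.7, -0.2, 0.2]
width: 0.015
```

Call:
arm_command([
  [[0,0,0,0,0,0],[0,0,0,0,0,0],[0,0,0,0,0,0],[0,0,0,0,0,0]],
])

```text
time: 17.67
ee_pos: [0.6285, -0.2834, 0.074]
eef_rot: [0.348, -0.616, 0.616, -0.348]
ft_force: [0.1, 0.6, 0.0]
width: 0.0138
```

Call:
arm_command([
  [[0,-0.003,0,0,0,0],[0,-0.005,0,0,0,0],[0,-0.008,0,0,0,0],[0,-0.012,0,0,0,0],[0,-0.015,0,0,0,0],[0,-0.02,0,0,0,0],[0,-0.025,0,0,0,0],[0,-0.025,0,0,0,0],[0,-0.02,0,0,0,0],[0,-0.012,0,0,0,0],[0,-0.006,0,0,0,0],[0,0,0,0,0,0]],
])

```text
time: 18.67
ee_pos: [0.629, -0.2835, 0.2265]
eef_rot: [0.347, -0.615, 0.616, -0.348]
ft_force: [0.2, 0.1, -1.0]
width: 0.0138
```

Call:
arm_command([
  [[0,0,0,0,0,0],[0,0,0,0,0,0]],
])

```text
time: 18.83
ee_pos: [0.6279, -0.2832, 0.2234]
eef_rot: [-0.348, 0.616, -0.615, 0.347]
ft_force: [0.5, -0.8, -1.2]
width: 0.0135
```

```bash
python3 - <<'E'
from h import *
s=readout.read_state();print(s["ee_pos"],s["width"],s["time"],s["ft_force"])
snap("wrist","w13");snap("side","s13");crop("s13",330,130,490,330,"s13a",3)
E
```

```text
[ 0.62791783 -0.28322641  0.22338047] 0.013525287308621134 18.8333 [ 0.51100036 -0.75021924 -1.20792099]
```

View pics/w13.png

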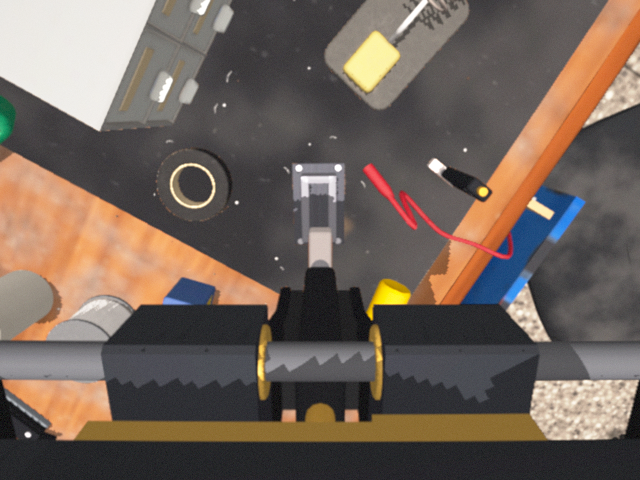

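View pics/s13a.png

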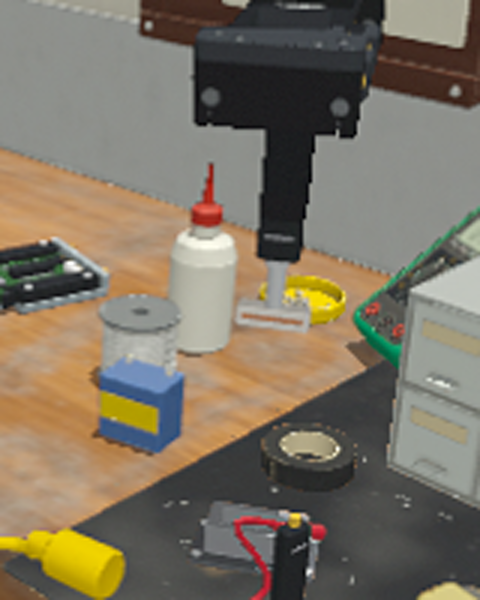

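```bash
python3 - <<'E'
from h import *
plan([.594,.1408,.224],13,22)
s=readout.read_state()
E
```

```text
22 x [-0.01918, -2e-05, -0.005] [0.005, -2.004, -0.001]
```

Call:
arm_command([
  [[-0.01,0,-0.007,0,0,0],[-0.018,0,-0.013,0,0,0],[-0.018,0,-0.013,0,0,0],[-0.018,0,-0.013,0,0,0],[-0.018,0,-0.013,0,0,0],[-0.018,0,-0.013,0,0,0],[-0.018,0,-0.013,0,0,0],[-0.018,0,-0.013,0,0,0],[-0.018,0,-0.013,0,0,0],[-0.018,0,-0.013,0,0,0],[-0.018,0,-0.013,0,0,0],[-0.018,0,-0.013,0,0,0]],
])

```text
time: 19.93
ee_pos: [0.6066, -0.0257, 0.2246]
eef_rot: [-0.348, 0.616, -0.615, 0.348]
ft_force: [0.7, 0.2, -0.7]
width: 0.0138
```

Call:
arm_command([
  [[-0.018,0,-0.013,0,0,0],[-0.018,0,-0.013,0,0,0],[-0.018,0,-0.013,0,0,0],[-0.018,0,-0.013,0,0,0],[-0.018,0,-0.013,0,0,0],[-0.018,0,-0.013,0,0,0],[-0.018,0,-0.0125,0,0,0],[-0.012,0,-0.007,0,0,0],[0,0,0,0,0,0],[0,0,0,0,0,0]],
])

```text
time: 20.77
ee_pos: [0.5944, 0.142, 0.2247]
eef_rot: [0.349, -0.615, 0.615, -0.348]
ft_force: [0.1, -0.2, -1.1]
width: 0.014
```

```bash
python3 - <<'E'
from h import *
s=readout.read_state();print(s["ee_pos"],s["width"],s["time"],s["ft_force"])
plan([.594,.1408,.224],13,12)
E
```

```text
[0.59437711 0.14204046 0.22467522] 0.014049238367179865 20.7667 [ 0.12894591 -0.24458321 -1.09678991]
12 x [0.00011, 6e-05, -1e-05] [0.002, -3.662, 0.002]
```

Call:
arm_command([
  [[0,0,0,0,-2,0],[0,0,0,0,-4,0],[0,0,0,0,-4.5,0],[0,0,0,0,-4.5,0],[0,0,0,0,-4.5,0],[0,0,0,0,-4.5,0],[0,0,0,0,-4.5,0],[0,0,0,0,-4.5,0],[0,0,0,0,-4.5,0],[0,0,0,0,-4,0],[0,0,0,0,-2.5,0],[0,0,0,0,0,0]],
])

```text
time: 21.77
ee_pos: [0.5952, 0.1392, 0.2246]
eef_rot: [0.553, -0.44, 0.441, -0.553]
ft_force: [-0.8, -0.5, -1.2]
width: 0.0135
```

Call:
arm_command([
  [[0,0,0,0,0,0],[0,0,0,0,0,0],[0,0,0,0,0,0],[0,0,0,0,0,0]],
])

```text
time: 22.1
ee_pos: [0.5952, 0.1406, 0.2249]
eef_rot: [0.553, -0.441, 0.441, -0.553]
ft_force: [-0.2, 0.3, -0.3]
width: 0.0136
```

```bash
python3 - <<'E'
from h import *
s=readout.read_state();print(s["ee_pos"],s["width"],s["time"],s["ft_force"])
plan([.594,.1408,.224],13,1)
snap("wrist","w14");snap("side","s14");snap("top","t14");crop("s14",270,110,430,260,"s14a",4)
crop("t14",190,160,330,260,"t14a",5)
E
```

```text
[0.59515079 0.14055832 0.22492107] 0.013588577619392958 22.1 [-0.20571288  0.2696746  -0.26062859]
1 x [-0.00049, 0.00092, -0.00107] [-0.002, -0.135, 0.014]
```

View pics/w14.png

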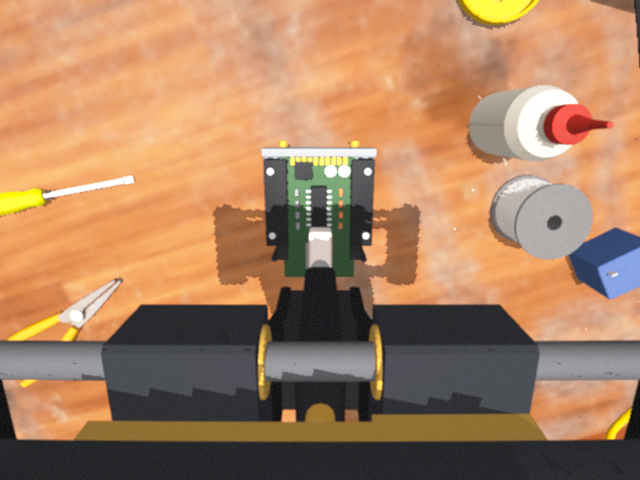

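View pics/s14a.png

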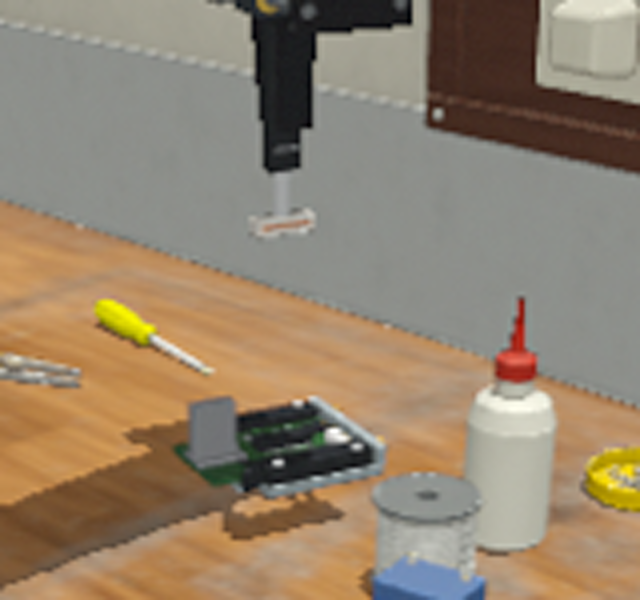

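View pics/t14a.png

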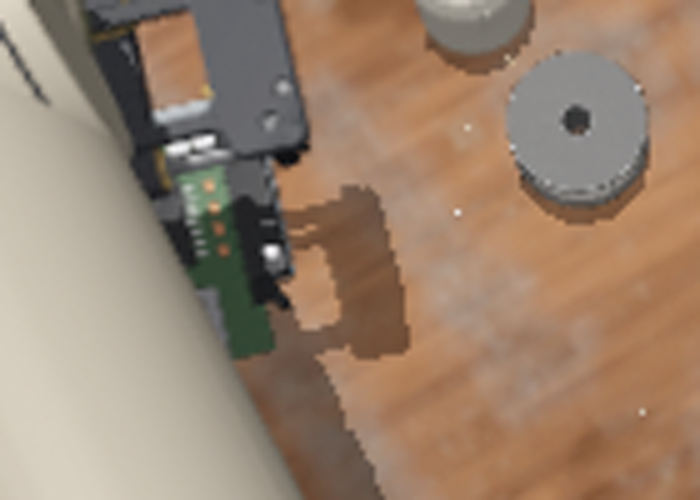

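```bash
python3 - <<'E'
from h import *
crop("w14",255,140,385,290,"w14a",5)
E
```

```text
(no output)
```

View pics/w14a.png

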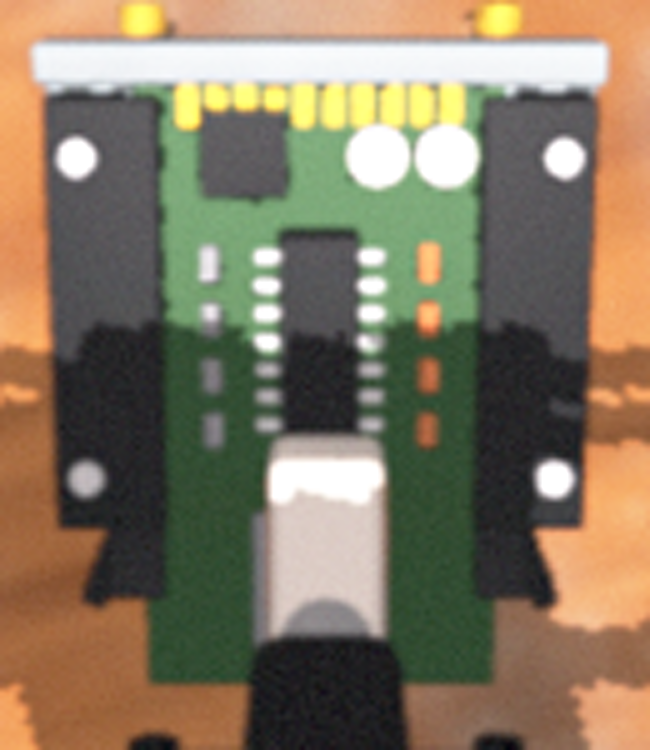

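```bash
python3 - <<'E'
from h import *
w=load("w14");P=lambda p:np.array(p,float)/5+[255,140]
h=fit(w,[[.02,.006,.012],[.02,-.006,.012],[.02,.006,0],[.02,-.006,0],[.012,.007,.04],[.012,-.007,.04]],P([(267,454),(386,454),(276,437),(382,437),(253,642),(403,642)]),[.595,.14,13],z=.157)
b=fit(w,[[.03,.007,.013],[.03,-.007,.013],[-.055,.032,.005],[-.055,-.032,.005]],P([(280,232),(357,232),(149,683),(494,683)]),[.585,.138,13],z=.008)
a=np.radians(b[2]);u=np.array([np.cos(a),np.sin(a)]);v=np.array([-u[1],u[0]])
e=h[:2]-(b[:2]+.01*u);print("head rel block along,across",e@u,e@v,h[2]-b[2], "TCP",readout.read_state()["ee_pos"])
E
```

```text
fit [ 0.5939  0.139  12.7551] rms px 1.49
[[0.7, 2.6], [-0.2, 2.6], [-0.6, 0.1], [0.0, 0.2], [0.0, -2.5], [0.1, -2.5]]
fit [ 0.5846  0.1379 13.0934] rms px 0.29
[[-0.5, 0.0], [0.6, -0.0], [-0.2, 0.1], [0.1, -0.2]]
head rel block along,across -0.0006348441168757993 -0.0010992993173024415 -0.33824396506435583 TCP [0.59513152 0.14072625 0.22491645]
```

Call:
arm_command([
  [[-0.0004,0.008,0,0,0,0],[-0.0004,0.014,0,0,0,0],[0,0.018,0,0,0,0],[0,0.02,0,0,0,0],[0,0.02,0,0,0,0],[0,0.018,0,0,0,0],[0,0.012,0,0,0,0],[0,0.007,0,0,0,0],[0,0.004,0,0,0,0],[0,0,0,0,0,0],[0,0,0,0,0,0],[0,0,0,0,0,0]],
])

```text
time: 23.25
ee_pos: [0.5956, 0.1417, 0.1049]
eef_rot: [-0.553, 0.44, -0.441, 0.553]
ft_force: [0.9, 0.5, -0.5]
width: 0.0136
```

Call:
arm_command([
  [[0,0,0,0,0,0],[0,0,0,0,0,0]],
])

```text
time: 23.42
ee_pos: [0.5953, 0.1416, 0.1046]
eef_rot: [-0.553, 0.44, -0.441, 0.553]
ft_force: [0.4, 0.2, -1.2]
width: 0.0139
```

```bash
python3 - <<'E'
from h import *
s=readout.read_state();print(s["ee_pos"],s["width"],s["time"],s["ft_force"])
snap("wrist","w15");snap("side","s15");crop("s15",290,130,390,250,"s15a",6)
crop("w15",220,40,420,300,"w15a",3)
E
```

```text
[0.59533005 0.14155751 0.10458217] 0.013874506641421 23.4167 [ 0.39180065  0.17232068 -1.17183185]
```

View pics/w15a.png

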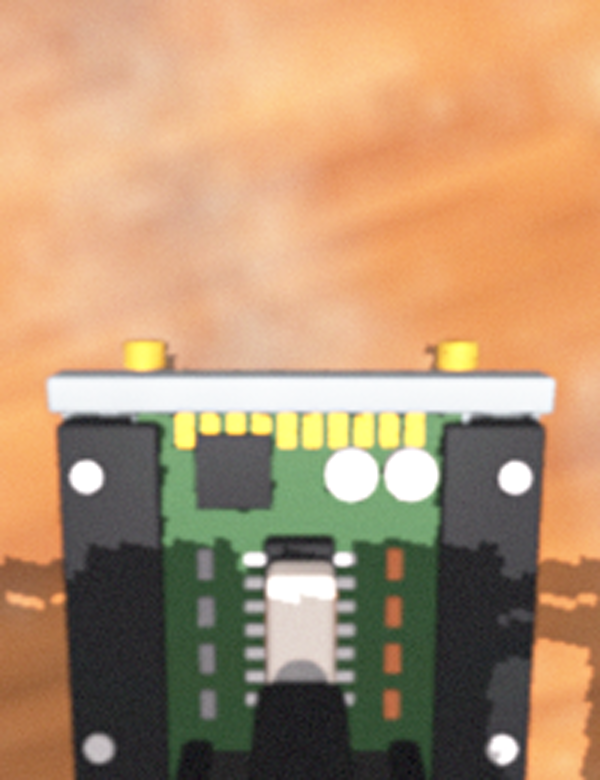

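View pics/s15a.png

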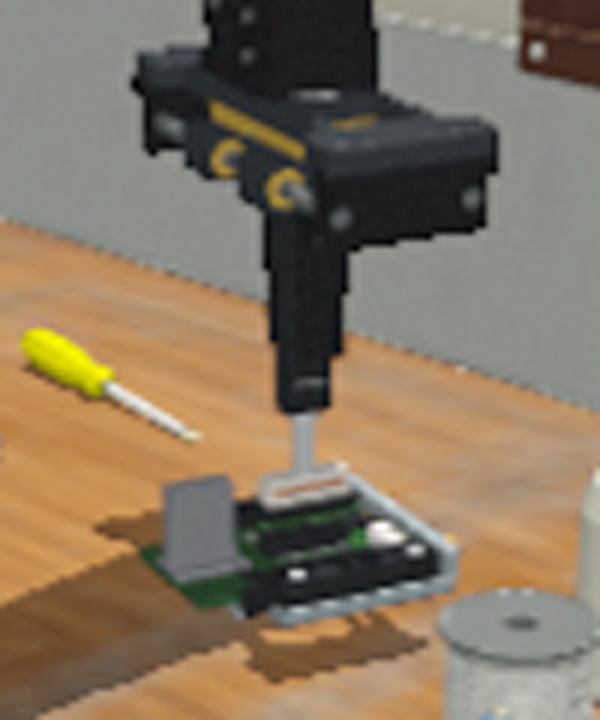

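```bash
python3 - <<'E'
from h import *
crop("w15",295,210,350,280,"w15b",10)
crop("s15",325,195,375,240,"s15b",14)
E
```

View pics/w15b.png

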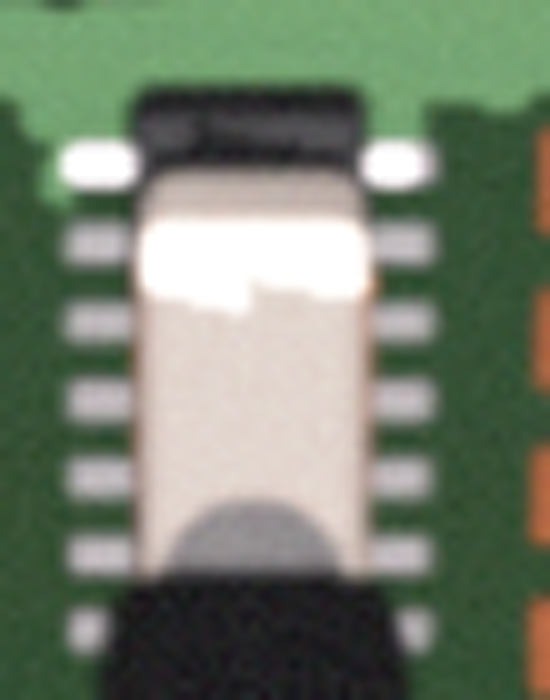

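View pics/s15b.png

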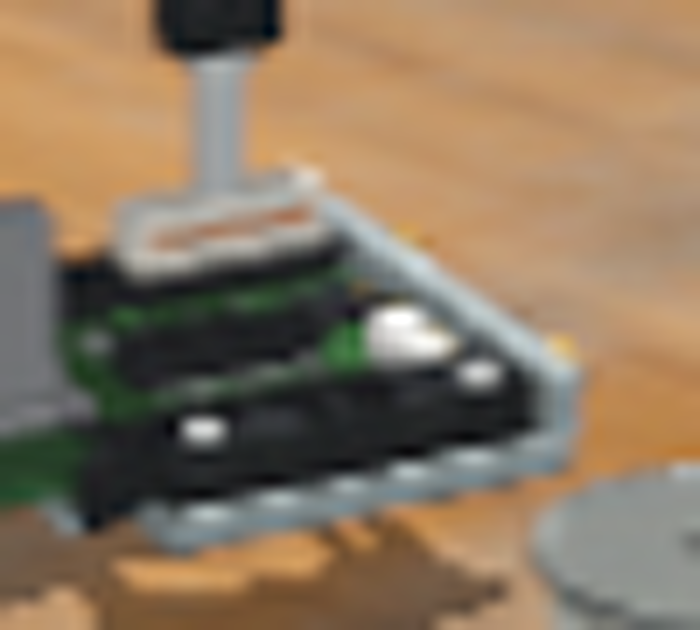

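```bash
python3 - <<'E'
from h import *
w=load("w15");P=lambda p:np.array(p,float)/10+[295,210]; Q=lambda p:np.array(p,float)/3+[220,40]
for z in(.0336,.0366,.0396):
 h=fit(w,[[.02,.006,.012],[.02,-.006,.012],[.02,.006,0],[.02,-.006,0],[.012,.007,.04],[.012,-.007,.04]],P([(137,217),(370,217),(142,172),(364,172),(108,580),(400,580)]),[.595,.14,13],z=z)
b=fit(w,[[.03,.007,.013],[.03,-.007,.013]],P([(133,95),(362,95)]),[.585,.138,13],z=.008)
a=np.radians(13);u=np.array([np.cos(a),np.sin(a)]);v=np.array([-u[1],u[0]])
b=np.array([.5846,.138])
bl=onz(w,P([(248,95)]),.021)[0,:2]-.03*u; print("board from block front",bl)
for b in(b,bl):
  e=h[:2]-(b+.01*u);print("head rel block along,across",e@u,e@v)
E
```

```text
fit [ 0.5932  0.1398 12.8527] rms px 1.29
[[0.3, 1.9], [-0.3, 1.9], [0.3, 0.7], [-0.3, 0.7], [-0.2, -2.4], [0.2, -2.4]]
fit [ 0.5941  0.14   12.8508] rms px 1.14
[[0.2, 1.8], [-0.2, 1.8], [0.2, 0.5], [-0.2, 0.5], [-0.4, -2.0], [0.4, -2.0]]
fit [ 0.5949  0.1403 12.8488] rms px 1.0
[[-0.0, 1.6], [-0.0, 1.6], [0.0, 0.3], [-0.0, 0.3], [-0.7, -1.7], [0.7, -1.7]]
fit [ 0.5851  0.1383 12.8806] rms px 0.39
[[-0.6, 0.0], [0.6, 0.0]]
board from block front [0.58512137 0.13820192]
head rel block along,across 0.0005902782973308674 -0.00013137063625527515
head rel block along,across 3.684815365536838e-05 -0.00021082812307588643
```

```bash
python3 - <<'E'
from h import *
c=load("s15");im=cv2.resize(c["pixels"][190:245,320:380],None,fx=12,fy=12,interpolation=cv2.INTER_CUBIC)
w=load("w15")
def box(o,yaw,x0,x1,y0,y1,z0,z1,col):
    a=np.radians(yaw);R=Ro.from_euler('z',yaw,degrees=True).as_matrix()
    X=np.array([[x,y,z] for x in(x0,x1) for y in(y0,y1) for z in(z0,z1)])@R.T+o
    p=(proj(c,X)-[320,190]+.5)*12
    for i in range(8):
        for j in range(i+1,8):
            if bin(i^j).count("1")==1: cv2.line(im,tuple(int(t) for t in p[i]),tuple(int(t) for t in p[j]),col,1)
b=np.array([.5846,.138,.008])
box(b,13,-.055,-.025,-.006,.006,.005,.045,(255,0,255))
box(b,13,-.01,.03,-.007,.007,.005,.013,(0,255,255))
box(np.array([.603,.142,0]),13,.036,.042,-.048,.048,.0,.021,(255,0,0))
box(np.array([.5945,.1402,.0366]),13,-.02,.02,-.006,.006,0,.012,(0,0,255))
box(np.array([.5945,.1402,.0366]),13,-.012,.012,-.007,.007,.04,.05,(0,255,0))
cv2.imwrite("pics/ov15.png",im)
E
```

```text
(no output)
```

View pics/ov15.png

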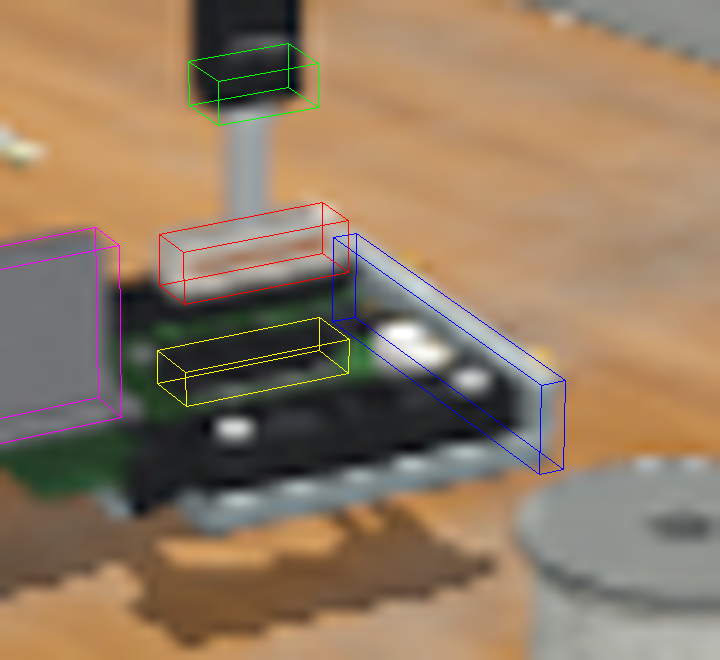

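Call:
arm_command([
  [[0,0.002,0,0,0,0],[0,0.002,0,0,0,0],[0,0.002,0,0,0,0],[0,0.0015,0,0,0,0],[0,0.001,0,0,0,0],[0,0.001,0,0,0,0],[0,0,0,0,0,0],[0,0,0,0,0,0],[0,0,0,0,0,0],[0,0,0,0,0,0],[0,0,0,0,0,0],[0,0,0,0,0,0]],
])

```text
time: 24.52
ee_pos: [0.595, 0.1415, 0.0945]
eef_rot: [-0.553, 0.441, -0.441, 0.553]
ft_force: [0.0, -1.0, -1.0]
width: 0.0138
```

```bash
python3 - <<'E'
from h import *
s=readout.read_state();print(s["ee_pos"],s["width"],s["time"],s["ft_force"],np.abs(s["joint_vel"]).max())
snap("wrist","w16");snap("side","s16");snap("top","t16")
c=load("s16");im=cv2.resize(c["pixels"][190:245,320:380],None,fx=12,fy=12,interpolation=cv2.INTER_CUBIC);cv2.imwrite("pics/s16b.png",im)
crop("w16",285,200,360,280,"w16b",8)
s=readout.read_state();R=Ro.from_quat(s["eef_rot"]).as_matrix();print(np.degrees(np.arctan2(R[1,2],R[0,2])),R[2])
E
```

```text
[0.59499914 0.1414857  0.09448827] 0.013768509676256332 24.5167 [ 0.0060317  -1.04870006 -0.98670955] 0.002852820098224281
12.91727724068638 [ 9.32147398e-05 -9.99999996e-01  1.54696582e-05]
```

View pics/w16b.png

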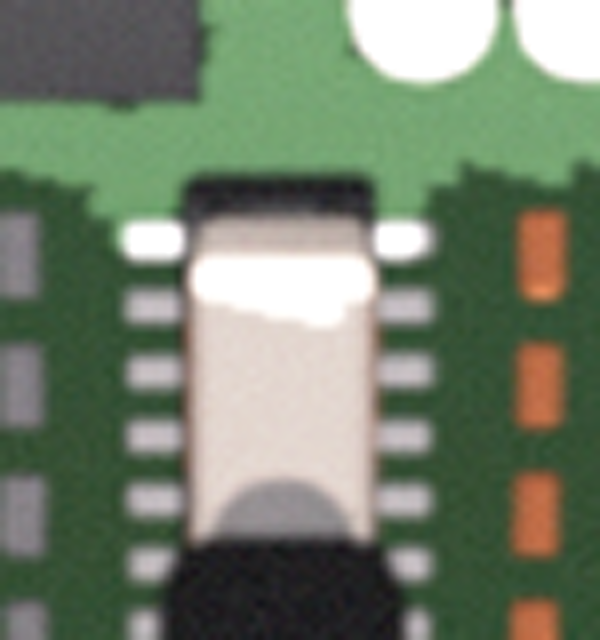

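View pics/s16b.png

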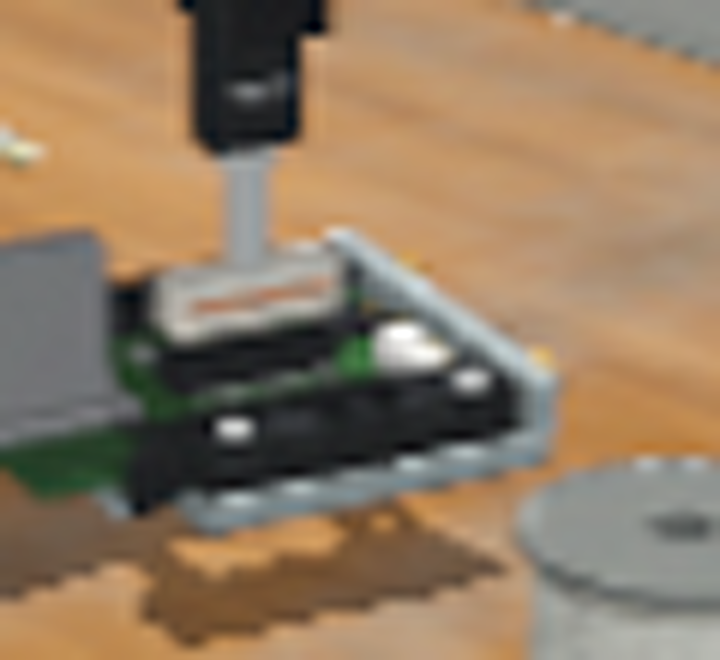

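```bash
python3 - <<'E'
from h import *
w=load("w16");a=np.radians(13);u=np.array([np.cos(a),np.sin(a),0])
P=lambda p:np.array(p,float)/8+[285,200]
for lbl,base in(("block c",np.array([.5846,.138,0])+.01*u),):
  for g in(.003,.005,.007):
    print(g,[proj(w,base+.02*u+[0,0,z]).round(1).tolist() for z in(.021,.021+g,.033+g)])
print("meas block front",P([(280,181)]),"head bottom front",P([(280,214)]),"head top front",P([(283,254)]))
E
```

```text
0.003 [[[320.0, 224.0]], [[320.0, 225.3]], [[320.0, 230.9]]]
0.005 [[[320.0, 224.0]], [[320.0, 226.2]], [[320.0, 231.9]]]
0.007 [[[320.0, 224.0]], [[320.0, 227.1]], [[320.0, 232.9]]]
meas block front [[320.    222.625]] head bottom front [[320.   226.75]] head top front [[320.375 231.75 ]]
```

```bash
python3 - <<'E'
from h import *
s=readout.read_state();print(s["ee_pos"],s["ft_force"],s["width"],s["time"])
a=cv2.imread("pics/s1.png").astype(int);b=cv2.imread("pics/s16.png").astype(int)
for n,(x0,y0,x1,y1) in{"bottle":(385,180,412,250),"reel_batt":(360,225,392,280)}.items(): print(n,np.abs(a-b)[y0:y1,x0:x1].mean())
print(r.close_job())
E
```

```text
[0.59497342 0.14149312 0.0944458 ] [-0.22833929 -1.33911967 -1.4025099 ] 0.014145572992526702 24.6667
bottle 4.517283950617284
reel_batt 4.128977272727273
the job is handed in; nothing more can be done
None
```

I finished the job and handed it in at about 24.7 s. The job gives no verdict, so the results below come from my own checks.

- **Board:** I pinched it by its grip, slid it along the rails until the push at the stop reached about 6.5 N, then let go. A wrist-camera fit afterwards put the grip at fixture x = -58.9 mm, y = +0.1 mm and about 0.1 deg off, so it reads as fully home.
- **Probe:** I drew it straight up out of the stand and carried it over the bench with its head about 157 mm up, on a line clear of the bottle. It now hovers over the long block, held at 14 mm finger opening with 25 N set.
- **Hover position:** The estimated error is under 1 mm along the block, about 0.2 mm across, and under 0.5 deg in rotation. The tool is vertical and the arm is still.
- **Clearance above the block:** It is about 5 mm. The arm's own position gives 5.4 mm, the side view 4 to 5.5 mm, and the wrist view agrees.
- **Obstacles:** The before and after side pictures of the bottle, reel and battery differ only slightly (about 4 grey levels on average), with no visible shift.

**Disagreements:**
- The cameras and arm position disagreed by 1 to 2 mm, within the stated calibration.
- A rough depth estimate from apparent widths read about 15 mm too far when the head was still about 16 mm above the block. I set it aside as too sensitive to edge blur.
- The head fits left 1 to 2.5 pixel residuals along its length.

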